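# Run the gauge shuttle into the bench press, over the step

### The arm

A 7-joint arm with a two-finger parallel gripper is mounted at the origin on the work surface; the furniture and walls round the work are solid. World frame = base frame: x ahead of the robot, y to its left, z up, the work surface at z = 0. Lengths are in m, angles in rad, forces in N, time in s.
With the tool pointing down it reaches from about 0.4 to 0.85 m from the base axis. Payload 10.4 kg.
Tool frame: the origin (TCP) lies at the very end of the fingers, on their centre line; the grasp point (between the pads) lies 19 mm behind it; z points along the fingers, y is the direction in which the jaws open and shut (so a half turn about z gives the same grasp; the last joint's range is limited). The gripper opens to 87 mm and grips with 3 to 60 N. Pads are 19 mm wide; open, the fingers measure 117 mm over their backs; the gripper's body (75 mm by 190 mm) begins 51 mm behind the grasp point.
Start: joints at [-1.307, 0.332, -0.065, 1.46, 0.022, 1.35, -0.088], TCP at [0.177, 0.599, 0.223] pointing down, gripper open.
Joint ranges: [-2.6, 2.6], [-0.5, 2.12], [-1.47, 1.34], [0.16, 2.42], [-1.27, 4.41], [0.06, 2.06], [-2.6, 2.6]. Speed limits (rad/s): [2.22, 2.22, 2.79, 2.79, 3.14, 3.14, 3.14].

### API

Orientations are given as a unit quaternion [x, y, z, w].
In Python, from bench import read_state, imaging, r gives the robot as it stands. The module is installed in compiled form; this text tells all that it offers.
- The arm moves only by the tool move_arm, never from a script. Its argument "series" is a list of rows, each a list of 4 numbers: the shift along the tool's x, y, z in m, then the turn about the tool's z in rad. In form: [[x, y, z, roll], ...]. A call has 1 to 20 rows; each row is the pose to reach, as a shift and turn from the pose commanded when the call began, along the tool's axes at that moment; what a row does not reach only later rows make up. A row lasts 1/10 s, in which the tool goes at most 50 mm and 8.59 degrees, less where a joint would pass 70% of its speed; a pose out of reach is approached as far as the arm can. A call with a gripper value outside its range is refused whole. "claw" is the gripper's target within -1 to 1 (fully open at 1, half-way at 0, shut at -1), set as the call begins (left out, the last holds). The fingers move at their own pace and stop on an object; "newtons" is the grip in N (left out, the last holds). Time passes only in rows, so rows that repeat a pose let the fingers close. It gives the time, the measured TCP pose, the force and the opening at its end, in the units of the state.
- read_state(): the state, without advancing time (a new reading comes with each control period).
- imaging.camera(name): name is "scene" or "top" or "wrist"; returns (picture, depth): 400x640x3 uint8, red, green, blue; 400x640 float32, m along the optical axis (not along the pixel's ray), 0 where there is no reading.
- imaging.get_calibration(name): a dict with "camera_matrix" (3x3 intrinsics, pixels), "k1" (the pictures are not rectified: a ray, as slopes to the right and down, at radius r is drawn at 1 + k1 r^2 times it, then the intrinsics apply), "R" (3x3) and "t" (3): a world point X has camera coordinates R X + t. Camera axes: x right, y down, z forward; pixel columns grow to the right and rows downward; lengths in m; the calibration is good to about 2 mm. A picture is of the moment at which its call begins: read the wrist's pose just before it. get_calibration takes no time and is no camera call; for the wrist camera it gives the pose at the moment of the call.
- r.close_job(): hands the job in, once; it reports no verdict.
The state is a dict: "time": time; "joint_positions": joint angles; "joint_vel": joint speeds; "joint_torque": joint torques, N m; "ee_pos": TCP position; "eef_rot": TCP orientation; "ft_force": force on the tool from outside, world axes, zero at the start; "torque": the same for the moment, N m; "width": finger opening in m.
Only numpy, scipy, OpenCV 4.12 (cv2) and the standard library are available. Lean on these libraries where they do the work, as an engineer would, in place of code of your own. Each camera call takes 0.05 s, during which the arm holds its last target.

### The job

Slide the aluminium shuttle with its gauge block from the loading table into the bench press, over the step up to the platen. Raise only its front edge onto the platen and set it down there while its back edge stays on the loading table, then push it in under the head between the guides until it lies flat against both back stops, and let go. Do not let it tip up steeply or the gauge block leave its pocket, and do not disturb the jar, the can or the tape roll.

Things in the scene. Friction and masses are not known exactly. Their poses are not given: they have to be found in the camera images.
- loader: Loading table, fixed: a flat dark steel plate on two grey runners, 200 mm long (its x), 160 mm wide (y), top 30 mm above the bench. Origin on the bench under the middle of its far edge, the one next to the press; x points level into the press, y to the left, z up.
- press: Small green bench press, fixed, squarely behind the loading table with a 4 mm gap. Origin under the middle of the lower platen's front edge, 0 to 4 mm above the bench; x points into the press (same direction as the loader's x), z up. The platen's top is 35 mm above this origin, so the step up from the loading table is 5 to 9 mm. Two round columns at x = 85, y = +-98 mm carry the head.
- platen_edge (a point): Middle of the upper front edge of the lower platen (the step). On the platen stand two steel side guides 12 mm high, inner faces 118 mm apart from 20 mm behind this edge on; in front of that they flare outward at 17 degrees to 131 mm apart at the mouth (edge of the platen). Axes as the press's.
- back_stops (a point): Point midway between the front faces of the two brass back stops, 121 mm behind the platen's front edge and 10 mm above the platen's top. The stops are 20 mm high, rigid, 30 mm wide each, at y = +-35 mm.
- head_edge (a point): Middle of the lower front edge of the press's fixed head, which overhangs the whole platen. It lies 15 mm in front of the platen's front edge (towards the loading table) and 125 mm above the press's origin; the head reaches 140 mm back, is 236 mm wide and rises 67 mm from this edge, with an air cylinder on top (248 mm above the origin).
- shuttle: Flat aluminium shuttle, loose, 130 mm long (x, nose at +x), 110 mm wide (y), base 8 mm thick, 0.3 to 0.55 kg; starts lying on the loading table, nose roughly towards the press. Origin in the middle of its underside. A pocket with the gauge block lies between its fin and its back wall. A dark steel bar lies across its nose. Balance point with the block about 3 mm behind the origin.
- fin_top (a point): Middle of the top of the shuttle's yellow upright grip fin, 12 mm ahead of the shuttle's origin and 62 mm above its underside. The fin is 12 mm thick (the shuttle's y), 36 mm long (x) and free for 50 mm below its top.
- shuttle_nose (a point): Middle of the lower front edge of the shuttle's underside (65 mm ahead of its origin).
- shuttle_tail (a point): Middle of the lower back edge of the shuttle's underside (65 mm behind its origin). Above it the upright outer face of the back wall rises to 21 mm over the full width: push here. Pushing fingers can hold this edge down by friction, so that the shuttle tips nose-up as it advances over the step; ease off once the balance point is well past the platen's edge and it settles level on the platen.
- block: Light grey gauge block, loose, 22 x 60 x 14 mm, 0.14 kg, lying crosswise in the shuttle's shallow pocket (5 mm deep) at x = -40 mm of the shuttle. Origin in the middle of its underside.
- jar: Clear jar with yellow terminals, 52 mm across, 58 mm high, standing loose on the bench to the left of the loading table. Origin under its centre.
- can: Blue spray can, 50 mm across, 140 mm high, standing loose on the bench behind the press, on its right. Origin under its centre.
- tape: Black tape roll, 95 mm across, 19 mm high, lying loose on the bench to the left of the loading table. Origin under its centre.

How it is judged:
On the way:
1. the shuttle bridges the step: its front edge is on the platen (at least 6 mm past the platen's edge, at most 8 mm above it) while its back edge is still on the loading table (at most 4 mm above it) (x of shuttle_nose in the frame of press above 0.006 m and z of shuttle_nose in the frame of press between 0.033 and 0.043 m and z of shuttle_tail in the frame of loader below 0.034 m), for 0.2 s.
At the end, for the whole second after the job is handed in: The shuttle lies at rest and flat (within 0.03 rad, both lower edges within 2.5 mm of the platen's top) on the platen, its nose within 4 mm of the back stops' faces, in line with the press within 0.06 rad, with the gauge block lying in its pocket (x of shuttle_nose in the frame of press above 0.117 m and z of each of shuttle_nose, shuttle_tail in the frame of press below 0.0375 m and angle between the x axis of shuttle and the x axis of press, either way round below 0.06 rad and angle between shuttle's own z axis and vertical below 0.03 rad and z of block in the frame of shuttle below 0.011 m and linear speed of shuttle below 0.01 m/s); the robot touches nothing.
It fails at once if the shuttle is tipped more than 0.25 rad from level (angle between shuttle's own z axis and vertical above 0.25 rad).
It fails at once if the gauge block leaves its pocket (more than 12 mm off its place along the shuttle or 15 mm across, or 6 mm above the pocket's floor) (x of block in the frame of shuttle above -0.028 m or x of block in the frame of shuttle below -0.052 m or y of block in the frame of shuttle above 0.015 m or y of block in the frame of shuttle below -0.015 m or z of block in the frame of shuttle above 0.014 m).
It fails at once if the back edge is lifted more than 20 mm above the loading table's top (z of shuttle_tail in the frame of loader above 0.05 m).
It fails at once if the jar, the can or the tape roll is moved more than 20 mm (distance of any of jar, can, tape from where it was at the start of the episode above 0.02 m).
It also fails if it takes over 61 s, if anything falls off the work surface, if the arm or the gripper's body presses on something with over 40 N, if the wrist force passes 120 N, or if a joint passes its speed limit or range.

## Working session

There is one attempt and no reset: what is moved stays moved. The work goes in short steps, Python scripts to look and compute and a tool call to move; the robot and the scene stay as the last step left them, time stands still between calls to the robot, and variables do not carry over. Pictures are saved under pics/ and viewed, and the job is handed in when it is done.

Besides the shell and the picture viewer there is one more tool, called as name(argument=value, ...), one argument or row to a line, values as JSON. move_arm: Moves the arm, as the interface text tells. Its arguments: {"type":"object","properties":{"series":{"type":"array","items":{"type":"array","items":{"type":"number"}}},"claw":{"type":"number"},"newtons":{"type":"number"}},"required":["series"]}

```bash
mkdir -p pics; cat > h.py <<'E'
import numpy as np, cv2
from bench import read_state, imaging, r
def snap(n,f):
    c=imaging.get_calibration(n); p,d=imaging.camera(n)
    cv2.imwrite('pics/%s.png'%f,p[:,:,::-1]); np.savez('pics/%s.npz'%f,p=p,d=d,K=c['camera_matrix'],k1=c['k1'],R=c['R'],t=c['t'])
def ray(z,u,v):
    K=z['K'];k=float(z['k1']);xd=np.array([(u-K[0,2])/K[0,0],(v-K[1,2])/K[1,1]]);x=xd.copy()
    for _ in range(20): x=xd/(1+k*(x@x))
    R=z['R'];C=-R.T@z['t'];return C,R.T@np.array([x[0],x[1],1])
def onplane(z,u,v,h):
    C,d=ray(z,u,v);return C+d*(h-C[2])/d[2]
def bydepth(z,u,v):
    C,d=ray(z,u,v);return C+d*z['d'][int(round(v)),int(round(u))]
def proj(z,X):
    c=z['R']@np.array(X)+z['t'];s=c[:2]/c[2];s=s*(1+float(z['k1'])*(s@s));return z['K'][:2,:2]@s+z['K'][:2,2]
E
python3 - <<'E'
from h import *
snap('scene','scene0');snap('top','top0');snap('wrist','wrist0')
s=read_state();print(s)
for n in('scene','top','wrist'):
    c=imaging.get_calibration(n);print(n,c['camera_matrix'],-np.array(c['R']).T@c['t'],c['R'][2],c['k1'])
E
```

```text
{'time': 0.15, 'joint_positions': array([-1.30660729,  0.33272368, -0.06471558,  1.46072825,  0.02160567,
        1.34989064, -0.08849118]), 'joint_vel': array([ 0.00138932, -0.00188585,  0.00148884, -0.00151504,  0.00054586,
       -0.00168073, -0.00025811]), 'joint_torque': array([ 1.00538978e-04, -6.23621821e+01,  2.42897967e-02, -3.90148473e+01,
       -6.12725085e-02,  3.70487070e-02,  1.13884737e-04]), 'ee_pos': array([0.17670885, 0.59920479, 0.22194825]), 'eef_rot': array([ 1.42883164e-01,  9.89739422e-01, -5.24467365e-04, -5.31349936e-05]), 'ft_force': array([-0.22601354, -0.69626209,  0.70702404]), 'torque': array([ 0.05757721, -0.01722561,  0.03054388]), 'width': 0.0870382171431182}
scene [[382.12472915   0.         315.86128165]
 [  0.         382.12472915 200.83071066]
 [  0.           0.           1.        ]] [-0.1005538   0.65735658  0.55932609] [ 0.71545827 -0.43913706 -0.54339499] -0.06274388464510287
top [[496.71324446   0.         321.79924702]
 [  0.         496.71324446 196.85955261]
 [  0.           0.           1.        ]] [0.25383583 0.17790933 1.04211493] [ 0.26398797  0.11535114 -0.9576035 ] -0.07819188813208162
wrist [[276.77492382   0.         318.05481229]
 [  0.         276.77492382 201.50333079]
 [  0.           0.           1.        ]] [0.09610359 0.62201927 0.38368819] [ 0.2907758  -0.08690041 -0.95283669] -0.018332723304255092
```

View pics/scene0.png

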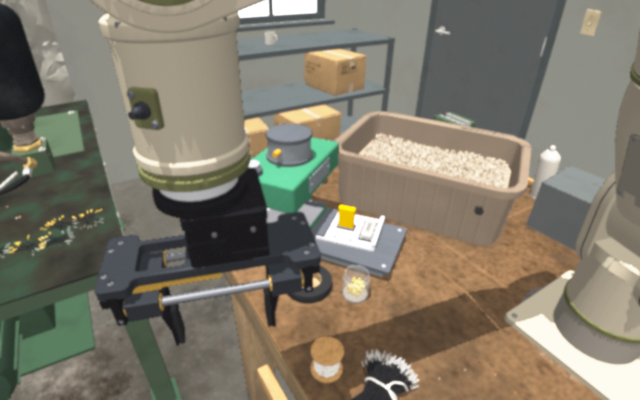

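View pics/top0.png

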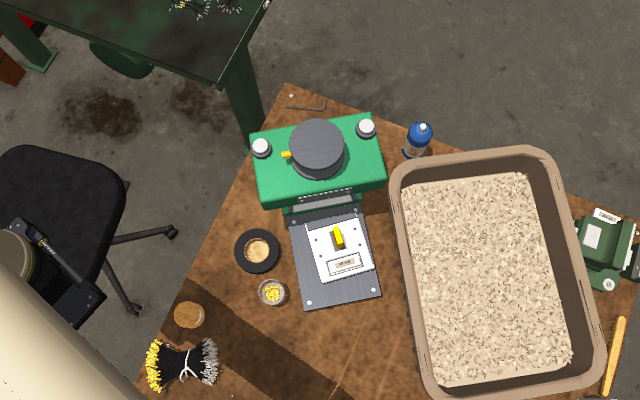

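View pics/wrist0.png

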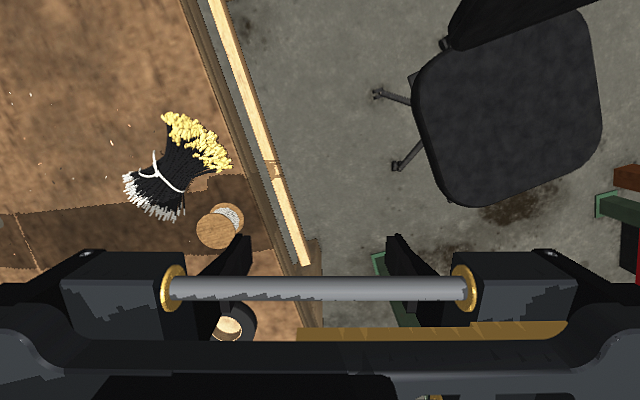

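The top view shows the loader (plate corners near 289,218 / 362,208 / 381,297 / 304,309), the shuttle on it with its yellow fin at (338,237) and the block at (345,264). The green press head is above them, and a tall bin is to the right. The tape is at (257,251), the jar at (272,293) and the can at (418,138). Next I'll measure these.

```bash
python3 - <<'E'
from h import *
z=np.load('pics/top0.npz');p=z['p']
big=cv2.resize(p[190:320,270:400,::-1],None,fx=5,fy=5,interpolation=cv2.INTER_CUBIC)[:600];cv2.imwrite('pics/crop0.png',big)
for n,u,v in [('ldr NL',304,308),('ldr NR',380,296),('shut tailL',322,283),('fin',338,234),('bin rim L',396,240),('bin rimL2',412,340),('head fL',262,208),('head fR',385,180),('tape',257,240),('jar',272,293),('can',420,128),('bench',260,330)]:
    print(n,bydepth(z,u,v).round(4))
hsv=cv2.cvtColor(p,cv2.COLOR_RGB2HSV)
for n in('top','scene'):
    z=np.load('pics/%s0.npz'%n);hsv=cv2.cvtColor(z['p'],cv2.COLOR_RGB2HSV)
    m=cv2.inRange(hsv,(22,180,150),(32,255,255));k,l,s,c=cv2.connectedComponentsWithStats(m)
    print(n,[(s[i].tolist(),c[i].round(1).tolist()) for i in range(1,k) if s[i,4]>30])
E
```

```text
ldr NL [0.3055 0.2405 0.0293]
ldr NR [ 0.392   0.1073 -0.0017]
shut tailL [0.3649 0.2268 0.0368]
fin [0.4582 0.2331 0.0945]
bin rim L [0.4763 0.1282 0.156 ]
bin rimL2 [ 0.335   0.0141 -0.0032]
head fL [ 0.4665  0.4133 -0.0013]
head fR [0.5664 0.1881 0.1817]
tape [ 0.3979  0.3928 -0.0011]
jar [0.3072 0.3122 0.0269]
can [0.7143 0.1639 0.1336]
bench [0.2307 0.3066 0.0011]
top [([282, 151, 8, 5, 32], [285.6, 153.2]), ([333, 227, 10, 17, 105], [337.6, 235.1])]
scene [([338, 204, 18, 24, 309], [346.2, 215.3])]
```

View pics/crop0.png

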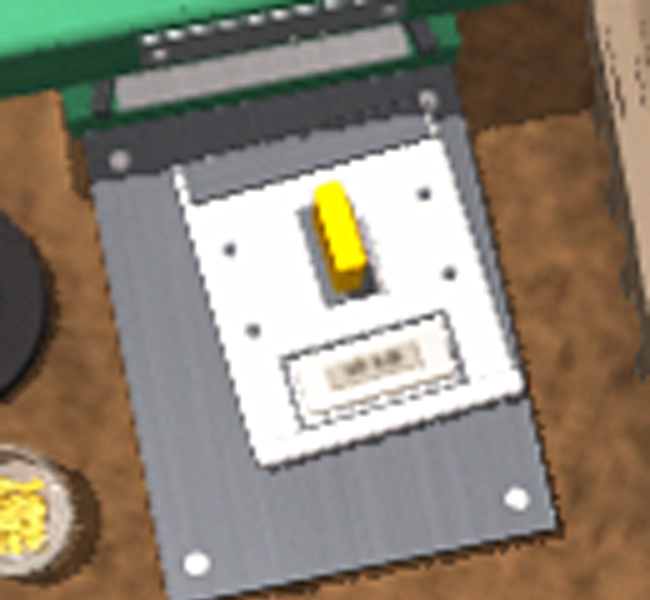

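```bash
python3 - <<'E'
from h import *
z=np.load('pics/top0.npz')
f=lambda u,v,h:onplane(z,270+u/5-0.4,190+v/5-0.4,h)
P={}
for n,u,v,h in [('NL',172,600,.03),('NR',556,528,.03),('FL',76,135,.03),('FR',457,68,.03),('screwNL',196,563,.03),('screwNR',516,498,.03),('screwFL',120,160,.03),('screwFR',428,98,.03),
 ('sh tailL top',265,467,.051),('tailR top',523,392,.051),('noseL',178,166,.038),('noseR',433,108,.038),('bar L',192,203,.038),('finA',325,185,.092),('finB',348,268,.092),('fin base b',347,293,.042),
 ('blk',373,366,.047),('hd',55,205,.1)]:
    P[n]=f(u,v,h);print(n,P[n][:3].round(4))
def d(a,b):
    v=(P[b]-P[a])[:2];return np.hypot(*v).round(4),np.degrees(np.arctan2(v[1],v[0])).round(2)
for a,b in [('NL','FL'),('NR','FR'),('NR','NL'),('FR','FL'),('screwNR','screwNL'),('screwFR','screwFL'),('screwNL','screwFL'),('screwNR','screwFR'),('sh tailL top','noseL'),('tailR top','noseR'),('tailR top','sh tailL top'),('noseR','noseL'),('finB','finA')]: print(a,b,d(a,b))
E
```

```text
NL [0.3026 0.2392 0.03  ]
NR [0.3899 0.1085 0.03  ]
FL [0.4622 0.3541 0.03  ]
FR [0.5529 0.2179 0.03  ]
screwNL [0.3198 0.2363 0.03  ]
screwNR [0.3947 0.1279 0.03  ]
screwFL [0.4597 0.3327 0.03  ]
screwFR [0.5358 0.2242 0.03  ]
sh tailL top [0.3638 0.2251 0.051 ]
tailR top [0.4321 0.142  0.051 ]
noseL [0.4653 0.3082 0.038 ]
noseR [0.5304 0.2203 0.038 ]
bar L [0.4532 0.2965 0.038 ]
finA [0.4697 0.2451 0.092 ]
finB [0.4428 0.224  0.092 ]
fin base b [0.443  0.2228 0.042 ]
blk [0.4187 0.2013 0.047 ]
hd [0.419  0.3378 0.1   ]
NL FL (np.float64(0.1967), np.float64(35.76))
NR FR (np.float64(0.1963), np.float64(33.87))
NR NL (np.float64(0.1571), np.float64(123.75))
FR FL (np.float64(0.1636), np.float64(123.66))
screwNR screwNL (np.float64(0.1317), np.float64(124.64))
screwFR screwFL (np.float64(0.1325), np.float64(125.08))
screwNL screwFL (np.float64(0.1699), np.float64(34.58))
screwNR screwFR (np.float64(0.1709), np.float64(34.33))
sh tailL top noseL (np.float64(0.1312), np.float64(39.33))
tailR top noseR (np.float64(0.1257), np.float64(38.53))
tailR top sh tailL top (np.float64(0.1075), np.float64(129.43))
noseR noseL (np.float64(0.1094), np.float64(126.52))
finB finA (np.float64(0.0343), np.float64(38.08))
```

```bash
python3 - <<'E'
from h import *
from scipy.spatial.transform import Rotation as Ro
s=read_state();Rt=Ro.from_quat(s['eef_rot']).as_matrix();T=s['ee_pos']
print(Rt.round(3))
for nm in ('scene0','wrist0','top0'):
    z=np.load('pics/%s.npz'%nm);P=[]
    for v in range(0,400,2):
        for u in range(0,640,2):
            if z['d'][v,u]>0:
                X=Rt.T@(bydepth(z,u,v)-T)
                if abs(X[0])<.15 and abs(X[1])<.15 and -.4<X[2]<.02: P.append(X)
    P=np.array(P);print(nm,len(P))
    if len(P)==0: continue
    for a in np.arange(-.4,.02,.02):
        Q=P[(P[:,2]>=a)&(P[:,2]<a+.02)]
        if len(Q)>3: print(round(a,3),len(Q),'x',Q[:,0].min().round(3),Q[:,0].max().round(3),'y',Q[:,1].min().round(3),Q[:,1].max().round(3))
E
python3 -c "
import cv2
p=cv2.imread('pics/scene0.png')[180:360,90:340];cv2.imwrite('pics/grip.png',cv2.resize(p,None,fx=3,fy=3,interpolation=cv2.INTER_CUBIC))"
```

```text
Still running in the background as job /tmp/bash_jobs.1000/208a7cc792f4 (pid 578). You'll get a notice when it ends.
```

```bash
kill -- -578 ; cat >> h.py <<'E'
def load(n):
    z=np.load('pics/%s.npz'%n);return {k:z[k] for k in z.files}
def cloud(z):
    v,u=np.mgrid[0:400,0:640];pts=np.stack([u.ravel(),v.ravel()],1).astype(float)[:,None]
    n=cv2.undistortPoints(pts,z['K'],np.array([float(z['k1']),0,0,0]))[:,0]
    d=z['d'].ravel();c=np.c_[n*d[:,None],d];return ((c-z['t'])@z['R']).reshape(400,640,3)
E
timeout 100 python3 - <<'E'
from h import *
from scipy.spatial.transform import Rotation as Ro
s=read_state();Rt=Ro.from_quat(s['eef_rot']).as_matrix();T=s['ee_pos']
print(Rt.round(3))
for nm in ('scene0','wrist0','top0'):
    z=load(nm);X=((cloud(z)-T)@Rt)[z['d']>0]
    P=X[(abs(X[:,0])<.15)&(abs(X[:,1])<.15)&(X[:,2]<.02)&(X[:,2]>-.4)];print(nm,len(P))
    if len(P)==0: continue
    for a in np.arange(-.4,.02,.02):
        Q=P[(P[:,2]>=a)&(P[:,2]<a+.02)]
        if len(Q)>3: print(round(a,3),len(Q),'x',Q[:,0].min().round(3),Q[:,0].max().round(3),'y',Q[:,1].min().round(3),Q[:,1].max().round(3))
p=cv2.imread('pics/scene0.png')[180:360,90:340];cv2.imwrite('pics/grip.png',cv2.resize(p,None,fx=3,fy=3,interpolation=cv2.INTER_CUBIC))
E
```

```text
[[-0.959  0.283 -0.   ]
 [ 0.283  0.959 -0.001]
 [-0.    -0.001 -1.   ]]
scene0 42867
-0.34 78 x 0.048 0.052 y 0.009 0.034
-0.32 5017 x -0.004 0.052 y -0.057 0.043
-0.3 4256 x 0.003 0.044 y -0.043 0.04
-0.28 4018 x 0.003 0.047 y -0.041 0.039
-0.26 3295 x 0.003 0.049 y -0.041 0.039
-0.24 3059 x 0.002 0.042 y -0.041 0.039
-0.22 3061 x -0.003 0.044 y -0.043 0.042
-0.2 1480 x -0.007 0.043 y -0.042 0.041
-0.18 3000 x -0.037 0.038 y -0.05 0.037
-0.16 829 x -0.018 0.025 y -0.05 0.017
-0.14 1698 x 0.019 0.027 y -0.05 0.017
-0.12 7477 x -0.038 0.038 y -0.095 0.095
-0.1 4126 x -0.036 0.039 y -0.093 0.093
-0.08 468 x -0.029 0.038 y -0.087 0.087
-0.06 344 x -0.012 0.012 y -0.059 0.057
-0.04 370 x -0.011 0.012 y -0.057 0.055
-0.02 291 x -0.011 0.012 y -0.053 0.052
wrist0 81503
-0.12 42967 x 0.002 0.038 y -0.087 0.086
-0.1 30937 x -0.026 0.039 y -0.095 0.093
-0.08 4057 x -0.035 0.039 y -0.088 0.086
-0.06 1319 x -0.012 0.012 y -0.059 0.057
-0.04 1200 x -0.007 0.012 y -0.057 0.055
-0.02 995 x -0.01 0.012 y -0.054 0.051
0.0 28 x -0.007 0.011 y -0.052 0.049
top0 5568
-0.4 270 x -0.061 -0.055 y -0.15 -0.109
-0.38 104 x -0.061 -0.055 y -0.149 -0.095
-0.36 49 x -0.056 -0.049 y -0.087 -0.074
-0.34 40 x -0.056 -0.048 y -0.081 -0.057
-0.28 20 x -0.041 -0.024 y -0.034 -0.011
-0.26 268 x -0.042 -0.02 y -0.038 0.008
-0.24 343 x -0.042 -0.013 y -0.041 0.014
-0.22 453 x -0.045 -0.007 y -0.044 0.023
-0.2 69 x -0.044 -0.006 y -0.044 0.008
-0.18 799 x -0.039 0.004 y -0.053 0.013
-0.16 199 x -0.037 0.008 y -0.053 -0.012
-0.14 229 x -0.027 0.016 y -0.053 0.006
-0.12 1810 x -0.039 0.019 y -0.097 0.094
-0.1 720 x -0.04 0.022 y -0.096 0.088
-0.08 155 x -0.039 0.029 y -0.09 0.085
-0.04 19 x -0.013 -0.008 y 0.041 0.052
-0.02 19 x -0.01 -0.004 y 0.041 0.048
```

```bash
ls -la pics/grip.png
```

```text
-rw-r--r-- 1 agent agent 383535 Dec  7 13:33 pics/grip.png
```

move_arm(
  series=[
    [0,0,-0.05,0],
    [-0.04,-0.03,-0.08,-0.1],
    [-0.08,-0.057,-0.1,-0.2],
    [-0.12,-0.086,-0.1,-0.3],
    [-0.16,-0.114,-0.1,-0.4],
    [-0.2,-0.143,-0.1,-0.5],
    [-0.24,-0.171,-0.1,-0.6],
    [-0.28,-0.2,-0.1,-0.7],
    [-0.32,-0.228,-0.1,-0.8],
    [-0.36,-0.257,-0.1,-0.89],
    [-0.36,-0.257,-0.1,-0.89],
    [-0.36,-0.257,-0.1,-0.89],
  ],
)

```text
time: 1.35
ee_pos: [0.45, 0.2499, 0.3224]
eef_rot: [-0.295, 0.955, 0.0, -0.0]
ft_force: [-1.1, 0.3, 0.5]
width: 0.0872
```

```bash
timeout 100 python3 - <<'E'
from h import *
s=read_state();print(s['joint_positions'].round(3),s['ee_pos'],s['eef_rot'],s['time'])
snap('scene','scene1');snap('wrist','wrist1')
z=load('scene1');X=cloud(z)
for u,v in [(330,80),(300,110),(250,130),(440,60),(300,70)]: print(u,v,X[v,u].round(3))
E
```

```text
[-0.796  0.045  0.209  1.593 -0.009  1.505  1.583] [0.44996852 0.24994947 0.32239978] [-2.95204976e-01  9.55433932e-01  4.53520563e-05 -1.44256056e-04] 1.35
330 80 [0.405 0.323 0.394]
300 110 [ 2.463 -0.759 -0.478]
250 130 [ 2.337 -0.278 -0.503]
440 60 [ 1.771 -1.486 -0.029]
300 70 [ 2.755 -0.926 -0.248]
```

View pics/scene1.png

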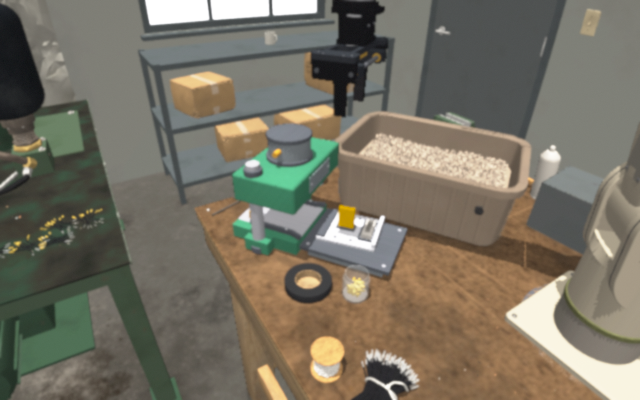

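View pics/wrist1.png

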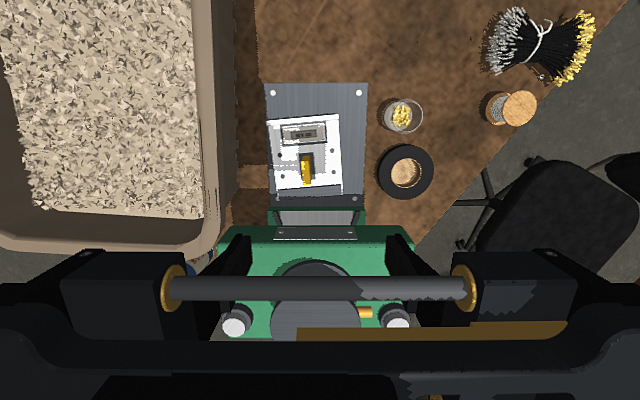

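```bash
timeout 100 python3 - <<'E'
from h import *
z=load('top0');X=cloud(z)
a=np.radians(34.6);ex=np.array([np.cos(a),np.sin(a)]);ey=np.array([-ex[1],ex[0]]);O=np.array([.4275,.2303])+.1*ex
L=np.stack([(X[...,:2]-O)@ex,(X[...,:2]-O)@ey,X[...,2]],-1)
v,u=np.mgrid[0:400,0:640]
m=(u>385)&(u<470)&(v>150)&(v<395)&(L[...,2]>.12)&(L[...,2]<.2)
for x0 in np.arange(-.3,.12,.03):
    q=L[m&(abs(L[...,0]-x0)<.015)]
    if len(q): 
        i=np.argsort(-q[:,1])[:5]; print(round(x0,2),q[i].round(3).tolist()[0], q[i][2].round(3), q[:,2].max().round(3))
print('head: ');m=(u>245)&(u<390)&(v>105)&(v<215)&(L[...,2]>.17)&(L[...,2]<.21)
q=L[m];print(q.min(0).round(3),q.max(0).round(3),np.median(q[:,2]))
q=L[m&(abs(L[...,1])<.09)];print('front',np.percentile(q[:,0],[0,1,5,50]).round(4))
for y0 in (-.09,-.04,.04,.09):
    w=L[m&(abs(L[...,1]-y0)<.01)];print(y0,np.sort(w[:,0])[:5].round(4))
m=(u>280)&(u<350)&(v>110)&(v<190)&(L[...,2]>.21);q=L[m];print('cyl',q.min(0).round(3),q.max(0).round(3))
E
```

```text
-0.3 [-0.312, -0.099, 0.166] [-0.309 -0.099  0.159] 0.168
-0.27 [-0.284, -0.102, 0.156] [-0.284 -0.103  0.165] 0.169
-0.24 [-0.255, -0.104, 0.16] [-0.252 -0.104  0.151] 0.168
-0.21 [-0.224, -0.105, 0.152] [-0.215 -0.106  0.15 ] 0.17
-0.18 [-0.194, -0.107, 0.153] [-0.192 -0.107  0.154] 0.17
-0.15 [-0.163, -0.109, 0.153] [-0.16  -0.109  0.157] 0.168
-0.12 [-0.132, -0.11, 0.154] [-0.125 -0.111  0.153] 0.168
-0.09 [-0.102, -0.112, 0.155] [-0.103 -0.112  0.164] 0.168
-0.06 [-0.069, -0.113, 0.16] [-0.072 -0.114  0.155] 0.169
-0.03 [-0.043, -0.115, 0.149] [-0.029 -0.116  0.155] 0.17
-0.0 [-0.009, -0.114, 0.196] [-0.009 -0.115  0.189] 0.196
0.03 [0.016, -0.139, 0.164] [ 0.018 -0.142  0.162] 0.168
head: 
[-0.013 -0.117  0.17 ] [0.128 0.119 0.21 ] 0.19441984530479176
front [-0.0133 -0.0121 -0.0106  0.0277]
-0.09 [-0.0112 -0.011  -0.0109 -0.0108 -0.0108]
-0.04 [-0.0133 -0.0127 -0.0125 -0.0125 -0.0125]
0.04 [-0.0132 -0.0125 -0.0125 -0.0125 -0.0125]
0.09 [-0.0115 -0.0114 -0.0113 -0.0112 -0.011 ]
cyl [-0.273 -0.046  0.21 ] [0.105 0.064 1.042]
```

move_arm(
  series=[
    [-0.03,0,-0.04,0],
    [-0.07,0,-0.06,0],
    [-0.11,0,-0.06,0],
    [-0.15,0,-0.06,0],
    [-0.19,0,-0.06,0],
    [-0.23,0,-0.06,0],
    [-0.27,0,-0.06,0],
    [-0.31,0,-0.06,0],
    [-0.35,0,-0.06,0],
    [-0.39,0,-0.06,0],
    [-0.43,0,-0.06,0],
    [-0.46,0,-0.06,0],
  ],
)

```text
time: 2.65
ee_pos: [0.6835, 0.4378, 0.3467]
eef_rot: [-0.322, 0.946, -0.021, -0.01]
ft_force: [-0.8, 0.7, -0.8]
width: 0.0872
```

```bash
timeout 100 python3 - <<'E'
from h import *
s=read_state();print(s['joint_positions'].round(3),s['ee_pos'],s['eef_rot'],s['time'],s['joint_vel'].round(3))
E
```

```text
[-0.593  0.957 -0.34   0.233  0.335  1.997  1.564] [0.68346738 0.43777838 0.34667967] [-0.321921    0.9464842  -0.02078512 -0.01012486] 2.65 [ 0.161  0.138 -1.998 -0.114  1.81   0.104 -0.118]
```

move_arm(
  series=[
    [0.02,0,0,0],
    [0.05,0,0,0],
    [0.08,0,0,0],
    [0.11,0,0,0],
    [0.14,0,0,0],
    [0.17,0,0,0],
    [0.2,0,0,0],
    [0.2,0,0,0],
    [0.2,0,0,0],
  ],
)

```text
time: 3.55
ee_pos: [0.5243, 0.316, 0.3554]
eef_rot: [-0.323, 0.946, -0.02, -0.009]
ft_force: [0.1, -0.4, 0.2]
width: 0.0874
```

```bash
timeout 100 python3 - <<'E'
from h import *
s=read_state();print(s['joint_positions'].round(3),s['ee_pos'],s['eef_rot'],s['time'],s['joint_vel'].round(3))
E
```

```text
[-0.306  0.329 -0.451  1.216  0.171  1.658  1.502] [0.52432186 0.31603839 0.355387  ] [-0.32267137  0.94626639 -0.01969094 -0.00868205] 3.55 [-0.005  0.039  0.008 -0.027  0.005 -0.001  0.004]
```

move_arm(
  series=[
    [0,0,-0.03,0],
    [0,0,-0.06,0],
    [0,0,-0.09,0],
    [0,0,-0.12,0],
    [0,0,-0.15,0],
    [0,0,-0.18,0],
    [0,0,-0.21,0],
    [0,0,-0.24,0],
    [0,0,-0.27,0],
    [0,0,-0.3,0],
  ],
)

```text
time: 4.55
ee_pos: [0.5136, 0.3176, 0.5611]
eef_rot: [-0.323, 0.946, -0.016, 0.012]
ft_force: [-0.4, 0.5, 0.2]
width: 0.0873
```

```bash
cat > st.py <<'E'
from h import *
from scipy.spatial.transform import Rotation as Ro
s=read_state();M=Ro.from_quat(s['eef_rot']).as_matrix();a=np.radians(34.6)
print('q',s['joint_positions'].round(3),'sum',(s['joint_positions'][[1,3,5]].sum()-np.pi).round(3),'p',s['ee_pos'].round(4),'t',s['time'],'vmax',abs(s['joint_vel']).max().round(2))
B=np.array([[np.cos(a),np.sin(a),0],[-np.sin(a),np.cos(a),0],[0,0,1]])
O=np.array([.4275+.1*np.cos(a),.2303+.1*np.sin(a),0])
print('loader frame p',(B@(s['ee_pos']-O)).round(4),'\ntool x,y,z in loader (cols)\n',(B@M).round(3),'F',(B@s['ft_force']).round(2),'w',round(s['width'],4))
E
timeout 100 python3 st.py
```

```text
q [-0.883  0.397  0.453  0.698 -0.153  2.058  1.694] sum 0.011 p [0.5136 0.3176 0.5611] t 4.55 vmax 0.95
loader frame p [0.0205 0.023  0.5611] 
tool x,y,z in loader (cols)
 [[-0.998 -0.055  0.015]
 [-0.055  0.998 -0.038]
 [-0.013 -0.038 -0.999]] F [0.01 0.65 0.22] w 0.0873
```

move_arm(
  series=[
    [0,0,-0.03,0],
    [0,0,-0.06,0],
    [0,0,-0.09,0],
    [0,0,-0.12,0],
    [0,0,-0.15,0],
    [0,0,-0.18,0],
  ],
)

```text
time: 5.15
ee_pos: [0.4711, 0.3025, 0.6317]
eef_rot: [-0.323, 0.944, -0.005, 0.072]
ft_force: [0.2, 1.6, 0.2]
width: 0.087
```

```bash
timeout 100 python3 st.py
```

```text
q [-1.188  0.299  0.858  0.726 -0.237  2.057  1.733] sum -0.06 p [0.4711 0.3025 0.6317] t 5.15 vmax 1.34
loader frame p [-0.0231  0.0347  0.6317] 
tool x,y,z in loader (cols)
 [[-0.989 -0.052  0.136]
 [-0.059  0.997 -0.048]
 [-0.133 -0.056 -0.99 ]] F [1.07 1.22 0.22] w 0.087
```

move_arm(
  series=[
    [-0.02,0,-0.03,0],
    [-0.04,0,-0.06,0],
    [-0.06,0,-0.09,0],
    [-0.08,0,-0.12,0],
    [-0.1,0,-0.15,0],
  ],
)

```text
time: 5.65
ee_pos: [0.4909, 0.3241, 0.652]
eef_rot: [-0.323, 0.941, 0.002, 0.101]
ft_force: [0.3, 0.0, -1.1]
width: 0.0873
```

```bash
timeout 100 python3 st.py
```

```text
q [-0.966  0.329  0.525  0.588 -0.155  2.058  1.663] sum -0.167 p [0.4909 0.3241 0.652 ] t 5.65 vmax 0.11
loader frame p [0.0055 0.0412 0.652 ] 
tool x,y,z in loader (cols)
 [[-0.979 -0.05   0.196]
 [-0.061  0.997 -0.05 ]
 [-0.192 -0.061 -0.979]] F [ 0.3  -0.18 -1.12] w 0.0873
```

move_arm(
  series=[
    [0,0,-0.04,0],
    [0,0,-0.08,0],
    [0,0,-0.12,0],
    [0,0,-0.16,0],
    [0,0,-0.2,0],
    [0,0,-0.24,0],
  ],
)

```text
time: 6.25
ee_pos: [0.4415, 0.2952, 0.6936]
eef_rot: [-0.322, 0.938, 0.009, 0.13]
ft_force: [0.3, 0.6, 0.8]
width: 0.0866
```

```bash
timeout 100 python3 st.py
```

```text
q [-1.231  0.199  0.765  0.673 -0.128  2.058  1.663] sum -0.212 p [0.4415 0.2952 0.6936] t 6.25 vmax 0.46
loader frame p [-0.0516  0.0455  0.6936] 
tool x,y,z in loader (cols)
 [[-0.966 -0.049  0.254]
 [-0.064  0.997 -0.052]
 [-0.25  -0.067 -0.966]] F [0.54 0.34 0.83] w 0.0866
```

move_arm(
  series=[
    [-0.03,0,-0.035,0],
    [-0.06,0,-0.07,0],
    [-0.09,0,-0.105,0],
    [-0.12,0,-0.14,0],
    [-0.15,0,-0.175,0],
    [-0.18,0,-0.21,0],
  ],
)

```text
time: 6.85
ee_pos: [0.4712, 0.3274, 0.7095]
eef_rot: [-0.321, 0.933, 0.016, 0.158]
ft_force: [-0.6, -1.1, -0.0]
width: 0.087
```

```bash
timeout 100 python3 st.py
```

```text
q [-1.043  0.296  0.614  0.509 -0.176  2.058  1.648] sum -0.278 p [0.4712 0.3274 0.7095] t 6.85 vmax 0.11
loader frame p [-0.009   0.0551  0.7095] 
tool x,y,z in loader (cols)
 [[-0.95  -0.048  0.31 ]
 [-0.067  0.996 -0.053]
 [-0.306 -0.071 -0.949]] F [-1.13 -0.61 -0.  ] w 0.087
```

move_arm(
  series=[
    [-0.005,0,-0.045,0],
    [-0.01,0,-0.09,0],
    [-0.02,0,-0.13,0],
    [-0.04,0,-0.17,0],
    [-0.06,0,-0.21,0],
    [-0.08,0,-0.25,0],
    [-0.11,0,-0.29,0],
    [-0.14,0,-0.33,0],
    [-0.18,0,-0.36,0],
    [-0.21,0,-0.39,0],
  ],
)

```text
time: 7.85
ee_pos: [0.442, 0.3191, 0.7425]
eef_rot: [-0.321, 0.928, 0.024, 0.187]
ft_force: [-0.6, -0.2, 0.8]
width: 0.0871
```

```bash
timeout 100 python3 st.py
```

```text
q [-1.178  0.238  0.729  0.517 -0.164  2.058  1.636] sum -0.329 p [0.442  0.3191 0.7425] t 7.85 vmax 0.17
loader frame p [-0.0376  0.0649  0.7425] 
tool x,y,z in loader (cols)
 [[-0.93  -0.047  0.366]
 [-0.071  0.996 -0.053]
 [-0.362 -0.075 -0.929]] F [-0.6   0.13  0.79] w 0.0871
```

move_arm(
  series=[
    [-0.02,0,-0.045,0],
    [-0.04,0,-0.09,0],
    [-0.07,0,-0.13,0],
    [-0.1,0,-0.17,0],
    [-0.12,0,-0.21,0],
  ],
)

```text
time: 8.35
ee_pos: [0.4339, 0.3214, 0.7678]
eef_rot: [-0.319, 0.923, 0.031, 0.213]
ft_force: [1.2, -0.6, 1.3]
width: 0.087
```

move_arm(
  series=[
    [-0.02,0,-0.045,0],
    [-0.04,0,-0.09,0],
    [-0.07,0,-0.13,0],
    [-0.1,0,-0.17,0],
    [-0.12,0,-0.21,0],
  ],
)

```text
time: 8.85
ee_pos: [0.4201, 0.3192, 0.7943]
eef_rot: [-0.318, 0.916, 0.039, 0.24]
ft_force: [0.5, 0.1, -0.9]
width: 0.0872
```

```bash
timeout 100 python3 st.py
```

```text
q [-1.259  0.219  0.823  0.429 -0.185  2.058  1.622] sum -0.436 p [0.4201 0.3192 0.7943] t 8.85 vmax 0.1
loader frame p [-0.0556  0.0773  0.7943] 
tool x,y,z in loader (cols)
 [[-0.882 -0.044  0.469]
 [-0.077  0.996 -0.051]
 [-0.464 -0.081 -0.882]] F [ 0.44 -0.22 -0.89] w 0.0872
```

move_arm(
  series=[
    [-0.02,0,-0.045,0],
    [-0.04,0,-0.09,0],
    [-0.07,0,-0.13,0],
    [-0.1,0,-0.17,0],
    [-0.12,0,-0.21,0],
  ],
)

```text
time: 9.35
ee_pos: [0.4025, 0.3138, 0.8199]
eef_rot: [-0.317, 0.91, 0.046, 0.265]
ft_force: [0.0, 0.4, 0.0]
width: 0.0867
```

```bash
timeout 100 python3 st.py
```

```text
q [-1.353  0.196  0.914  0.404 -0.185  2.058  1.615] sum -0.484 p [0.4025 0.3138 0.8199] t 9.35 vmax 0.17
loader frame p [-0.0731  0.0829  0.8199] 
tool x,y,z in loader (cols)
 [[-0.856 -0.043  0.516]
 [-0.08   0.996 -0.049]
 [-0.512 -0.083 -0.855]] F [0.24 0.3  0.05] w 0.0867
```

move_arm(
  series=[
    [0.012,-0.001,0.021,0.005],
    [0.034,-0.003,0.058,0.01],
    [0.058,-0.006,0.1,0.02],
    [0.081,-0.008,0.14,0.03],
    [0.104,-0.01,0.18,0.04],
    [0.128,-0.013,0.22,0.05],
    [0.151,-0.015,0.26,0.06],
    [0.174,-0.018,0.3,0.07],
    [0.197,-0.02,0.34,0.08],
    [0.22,-0.022,0.38,0.08],
    [0.244,-0.025,0.42,0.08],
    [0.267,-0.027,0.46,0.08],
    [0.29,-0.029,0.5,0.08],
    [0.305,-0.031,0.525,0.08],
    [0.314,-0.032,0.54,0.08],
    [0.314,-0.032,0.54,0.08],
  ],
)

```text
time: 10.95
ee_pos: [0.4572, 0.2484, 0.1943]
eef_rot: [-0.28, 0.923, 0.055, 0.259]
ft_force: [-0.2, -1.0, 0.2]
width: 0.0866
```

```bash
timeout 100 python3 st.py; timeout 60 python3 -c "
from h import *
snap('top','top2');snap('scene','scene2');snap('wrist','wrist2')"
```

```text
q [-1.368 -0.393  0.62   2.262  0.519  0.728  1.128] sum -0.545 p [0.4572 0.2484 0.1943] t 10.95 vmax 0.14
loader frame p [-0.0653 -0.002   0.1943] 
tool x,y,z in loader (cols)
 [[-0.861  0.026  0.509]
 [-0.     0.999 -0.052]
 [-0.509 -0.045 -0.859]] F [-0.71 -0.7   0.22] w 0.0866
```

View pics/scene2.png

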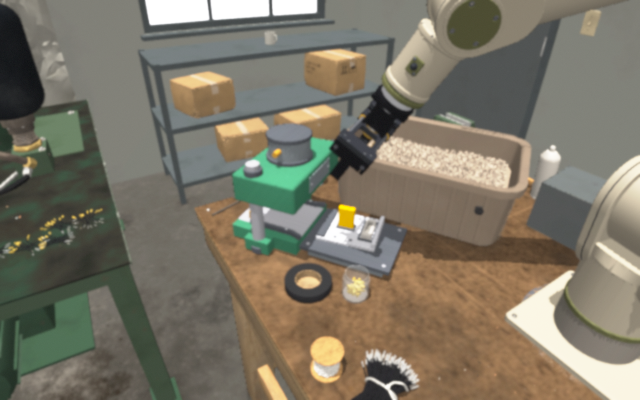

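View pics/wrist2.png

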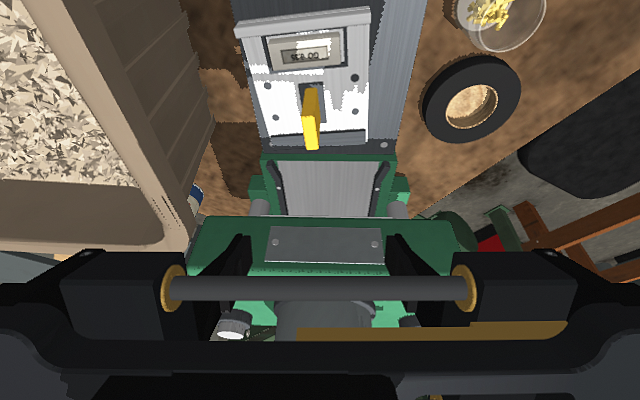

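```bash
cat >> h.py <<'E'
_a=np.radians(34.6);B=np.array([[np.cos(_a),np.sin(_a),0],[-np.sin(_a),np.cos(_a),0],[0,0,1]])
O=np.array([.4275+.1*np.cos(_a),.2303+.1*np.sin(_a),0])
def lf(X): return (X-O)@B.T
E
timeout 100 python3 - <<'E'
from h import *
z=load('wrist2');L=lf(cloud(z))
for n,u,v in [('platen',320,190),('platen f',320,175),('platen b',320,205),('loaderR',380,120),('loaderR2',385,60),('fintop front',312,146),('base',340,110),('wall',300,22),('bar',340,134),('guideL',385,170),('guideR',268,172),('stop',320,218)]:
    print(n,L[v,u].round(4))
# fin by yellow
hsv=cv2.cvtColor(z['p'],cv2.COLOR_RGB2HSV);m=cv2.inRange(hsv,(20,150,80),(34,255,255))>0
v,u=np.mgrid[0:400,0:640];m&=(u>290)&(u<335)&(v>75)&(v<155)
q=L[m];q=q[(q[:,2]>.04)&(q[:,2]<.11)];print('fin',len(q),q.min(0).round(4),q.max(0).round(4));t=q[q[:,2]>q[:,2].max()-.006]
c=t[:,:2]-t[:,:2].mean(0);w=np.linalg.svd(c)[2][0];print(t.mean(0).round(4),np.degrees(np.arctan2(w[1],w[0])),t[:,0].min(),t[:,0].max())
big=cv2.resize(z['p'][0:240,220:440,::-1],None,fx=2.5,fy=2.5,interpolation=cv2.INTER_CUBIC);cv2.imwrite('pics/w2c.png',big)
E
```

```text
platen [ 0.0543 -0.0089  0.0379]
platen f [ 0.0265 -0.0084  0.0378]
platen b [ 0.0856 -0.0096  0.0379]
loaderR [-0.0478  0.0584  0.0284]
loaderR2 [-0.1116  0.0539  0.0298]
fintop front [-0.0608 -0.0119  0.0919]
base [-0.0651  0.0141  0.0373]
wall [-0.1492 -0.0199  0.051 ]
bar [-0.039   0.0149  0.0421]
guideL [0.0056 0.0694 0.0502]
guideR [ 0.0226 -0.0751  0.0374]
stop [-0.0108 -0.0039  0.1362]
fin 946 [-0.0928 -0.0256  0.0405] [-0.0267 -0.0061  0.0933]
[-0.0761 -0.013   0.091 ] 5.048567885568508 -0.09252291260915554 -0.056268168880513246
```

View pics/w2c.png

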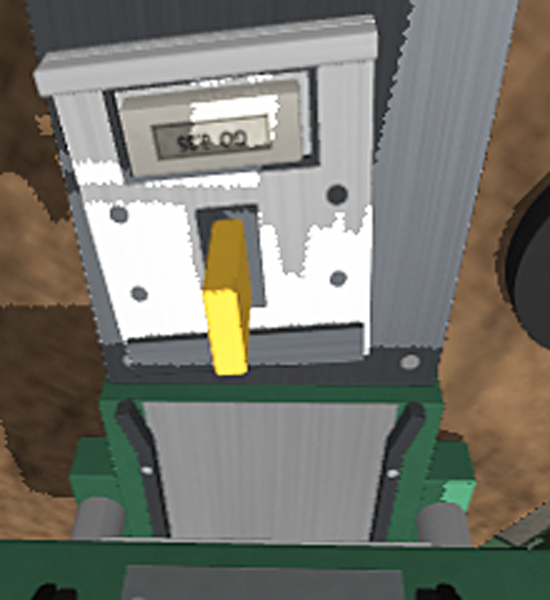

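move_arm(
  series=[
    [0.01,0.001,0.018,0],
    [0.022,0.002,0.04,0],
    [0.034,0.004,0.062,0],
    [0.046,0.005,0.084,0],
    [0.056,0.006,0.102,0],
    [0.062,0.007,0.113,0],
    [0.066,0.007,0.119,0],
    [0.066,0.007,0.119,0],
  ],
)

```text
time: 11.9
ee_pos: [0.4641, 0.2566, 0.0657]
eef_rot: [-0.28, 0.921, 0.057, 0.264]
ft_force: [0.5, 0.5, 0.3]
width: 0.0868
```

```bash
timeout 100 python3 st.py; timeout 60 python3 -c "
from h import *
z=load('wrist2')
for u,v in [(268,162),(389,163),(282,200),(374,200),(277,187),(376,187)]: print(lf(onplane(z,u,v,.050)).round(4))
snap('scene','scene3')"
```

```text
q [-1.442 -0.084  0.81   2.391  0.426  0.286  1.167] sum -0.549 p [0.4641 0.2566 0.0657] t 11.9 vmax 0.03
loader frame p [-0.0549  0.0009  0.0657] 
tool x,y,z in loader (cols)
 [[-0.855  0.025  0.518]
 [-0.001  0.999 -0.049]
 [-0.519 -0.042 -0.854]] F [0.75 0.13 0.31] w 0.0868
[-0.0051 -0.0685  0.05  ]
[-0.0051  0.0724  0.05  ]
[ 0.0622 -0.0603  0.05  ]
[0.0595 0.0633 0.05  ]
[ 0.037  -0.0636  0.05  ]
[0.0347 0.0627 0.05  ]
```

View pics/scene3.png

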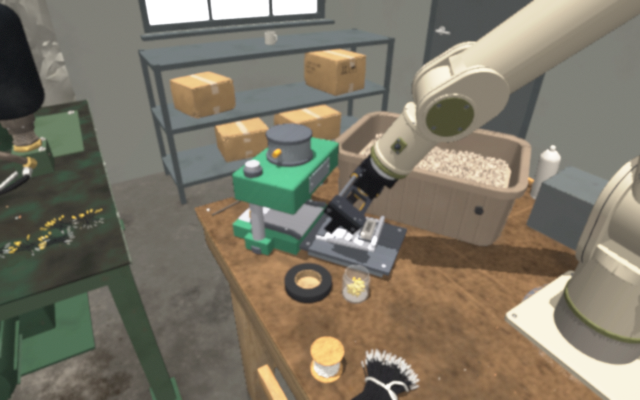

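move_arm(
  series=[
    [0,0,0,0],
    [0,0,0,0],
    [0,0,0,0],
    [0,0,0,0],
    [0,0,0,0],
    [0,0,0,0],
    [0,0,0,0],
    [0,0,0,0],
    [0,0,0,0],
    [0,0,0,0],
  ],
  claw=-1,
  newtons=8,
)

```text
time: 12.95
ee_pos: [0.464, 0.2554, 0.065]
eef_rot: [-0.28, 0.921, 0.057, 0.264]
ft_force: [0.8, -1.9, 3.4]
width: 0.015
```

```bash
timeout 100 python3 st.py; timeout 60 python3 -c "
from h import *
snap('wrist','wrist4');snap('top','top4')"
```

```text
q [-1.441 -0.085  0.811  2.393  0.427  0.285  1.166] sum -0.548 p [0.464  0.2554 0.065 ] t 12.95 vmax 0.01
loader frame p [-0.0557 -0.0001  0.065 ] 
tool x,y,z in loader (cols)
 [[-0.855  0.026  0.518]
 [ 0.001  0.999 -0.05 ]
 [-0.518 -0.042 -0.854]] F [-0.38 -2.05  3.41] w 0.015
```

View pics/wrist4.png

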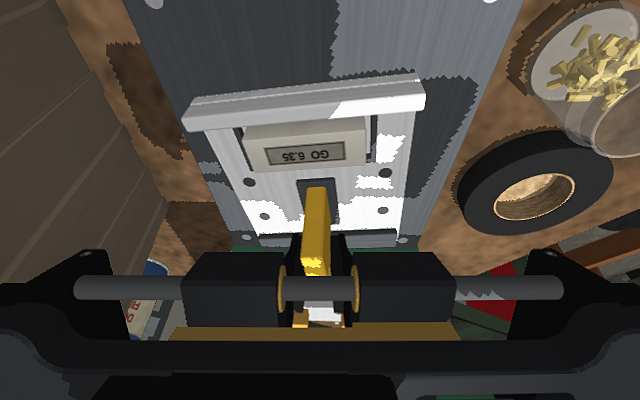

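View pics/top4.png

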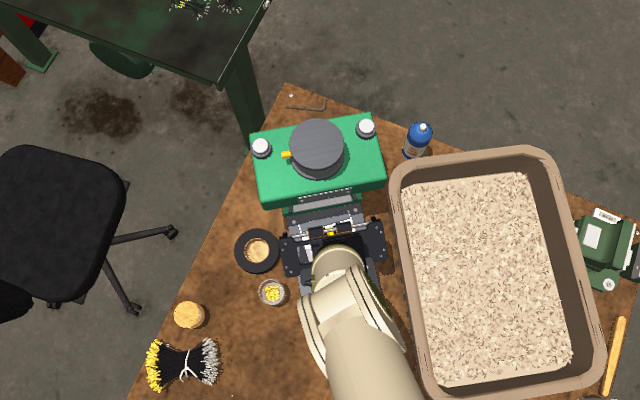

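```bash
cat > sh.py <<'E'
from h import *
import sys
def yaw(f,a,b,h):
    z=load(f);A=lf(onplane(z,*a,h));C=lf(onplane(z,*b,h));m=(A+C)/2
    d=C-A;print(f,A.round(4),C.round(4),'mid',m.round(4),'len',np.hypot(*d[:2]).round(4),'yaw deg',np.degrees(np.arctan2(-d[0],d[1])).round(2))
E
timeout 60 python3 -c "
from sh import *
yaw('wrist4',(187,108),(424,77),.051)
z=load('wrist4');L=lf(cloud(z))
for u,v in [(200,105),(250,98),(300,92),(350,86),(410,79),(290,205),(370,200)]: print(L[v,u].round(4))
cv2.imwrite('pics/w4c.png',cv2.resize(z['p'][50:280,160:450,::-1],None,fx=2.6,fy=2.6,interpolation=cv2.INTER_CUBIC))
"
```

```text
wrist4 [-0.1494 -0.0571  0.051 ] [-0.1624  0.0426  0.051 ] mid [-0.1559 -0.0072  0.051 ] len 0.1005 yaw deg 7.44
[-0.1441 -0.057   0.0392]
[-0.1462 -0.0324  0.0367]
[-0.1494 -0.008   0.0373]
[-0.1519  0.015   0.0369]
[-0.1548  0.0415  0.0362]
[-0.0686 -0.021   0.0379]
[-0.0748  0.0327  0.0378]
```

View pics/w4c.png

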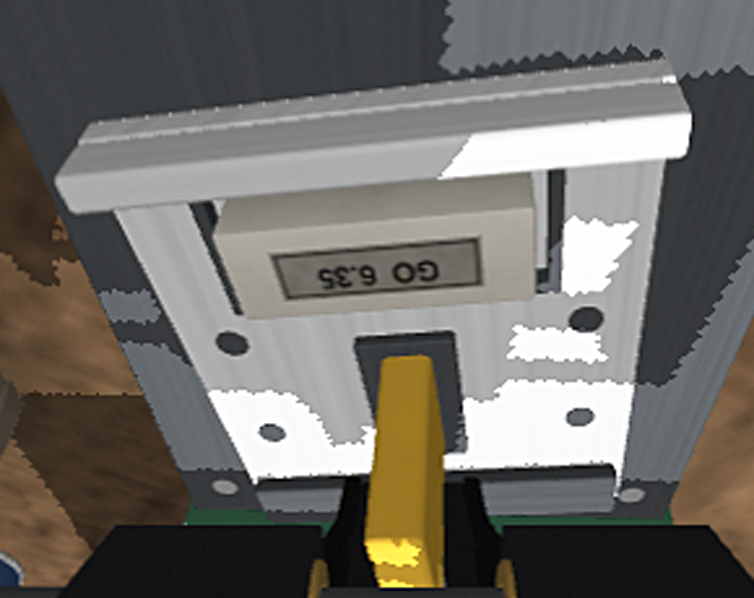

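move_arm(
  series=[
    [0,0,0,0],
    [0,0,0,0],
    [0,0,0,0],
    [0,0,0,0],
  ],
  claw=-1,
  newtons=22,
)

```text
time: 13.45
ee_pos: [0.4635, 0.2559, 0.0649]
eef_rot: [-0.28, 0.921, 0.058, 0.264]
ft_force: [-3.2, -1.7, 5.7]
width: 0.0119
```

```bash
timeout 100 python3 st.py; timeout 60 python3 -c "
from h import *
snap('wrist','wrist5')
p=cv2.imread('pics/wrist5.png');cv2.imwrite('pics/w5c.png',cv2.resize(p[50:280,160:450],None,fx=2.6,fy=2.6,interpolation=cv2.INTER_CUBIC))"
```

```text
q [-1.442 -0.085  0.81   2.393  0.426  0.285  1.166] sum -0.548 p [0.4635 0.2559 0.0649] t 13.45 vmax 0.0
loader frame p [-0.0559  0.0006  0.0649] 
tool x,y,z in loader (cols)
 [[-0.855  0.025  0.518]
 [ 0.     0.999 -0.049]
 [-0.518 -0.042 -0.854]] F [-3.61  0.45  5.7 ] w 0.0119
```

View pics/w5c.png

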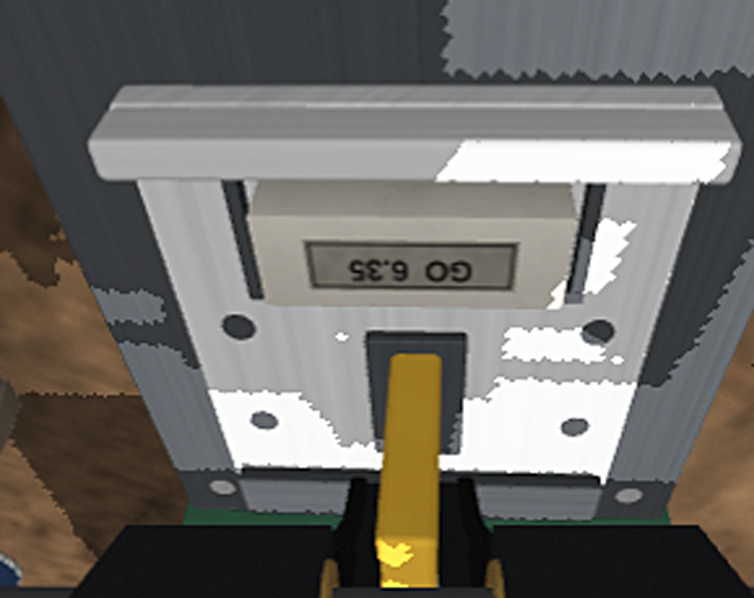

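move_arm(
  series=[
    [0,0,0,0],
    [0,0,0,0],
    [-0.001,0,-0.0015,0],
    [-0.002,0,-0.003,0],
    [-0.003,0,-0.005,0],
    [-0.0045,0,-0.0075,0],
    [-0.0045,0,-0.0075,0],
  ],
  claw=-1,
  newtons=7,
)

```text
time: 14.2
ee_pos: [0.4633, 0.2558, 0.0738]
eef_rot: [-0.28, 0.921, 0.057, 0.264]
ft_force: [0.8, -0.7, -3.6]
width: 0.012
```

```bash
timeout 100 python3 st.py; timeout 60 python3 -c "
from h import *
snap('wrist','wrist6');snap('scene','scene6')
p=cv2.imread('pics/wrist6.png');cv2.imwrite('pics/w6c.png',cv2.resize(p[50:280,160:450],None,fx=2.6,fy=2.6,interpolation=cv2.INTER_CUBIC))
p=cv2.imread('pics/scene6.png');cv2.imwrite('pics/s6c.png',cv2.resize(p[180:290,230:420],None,fx=4,fy=4,interpolation=cv2.INTER_CUBIC))
L=lf(cloud(load('wrist6')))
for u,v in [(215,115),(300,113),(400,115),(290,160),(250,165),(380,165),(285,205),(350,205),(290,236)]: print(u,v,L[v,u].round(4))
"
```

```text
q [-1.43  -0.114  0.79   2.387  0.456  0.319  1.143] sum -0.55 p [0.4633 0.2558 0.0738] t 14.2 vmax 0.01
loader frame p [-0.056   0.0006  0.0738] 
tool x,y,z in loader (cols)
 [[-0.855  0.026  0.517]
 [ 0.     0.999 -0.049]
 [-0.518 -0.042 -0.854]] F [ 0.31 -1.03 -3.58] w 0.012
215 115 [-0.1423 -0.0478  0.0537]
300 113 [-0.1432 -0.0072  0.0536]
400 115 [-0.1399  0.0399  0.0499]
290 160 [-0.1173 -0.0142  0.0566]
250 165 [-0.1028 -0.0413  0.0443]
380 165 [-0.1007  0.0369  0.0409]
285 205 [-0.0685 -0.0238  0.0464]
350 205 [-0.0679  0.0208  0.045 ]
290 236 [-0.0382 -0.0229  0.0514]
```

View pics/w6c.png

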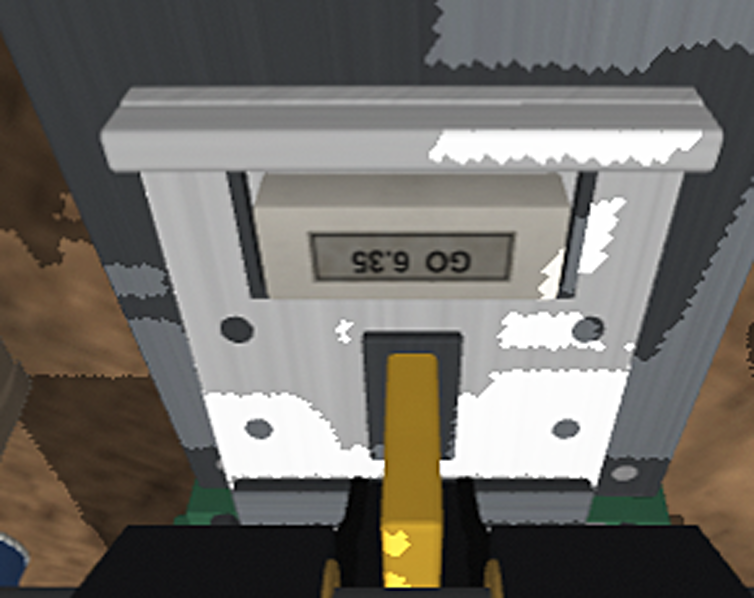

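View pics/s6c.png

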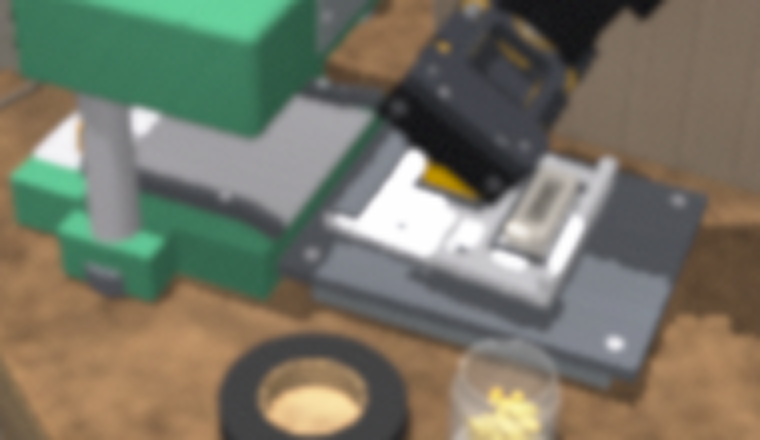

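move_arm(
  series=[
    [-0.001,0,-0.002,0],
    [-0.005,0,0.0005,0],
    [-0.009,0,0.003,0],
    [-0.013,0,0.0055,0],
    [-0.017,0,0.008,0],
    [-0.021,0.0005,0.0105,0],
    [-0.025,0.0005,0.013,0],
    [-0.0275,0.0007,0.0145,0],
    [-0.03,0.0008,0.016,0],
    [-0.03,0.0008,0.016,0],
  ],
)

```text
time: 15.3
ee_pos: [0.4917, 0.2755, 0.0756]
eef_rot: [-0.28, 0.921, 0.057, 0.264]
ft_force: [0.8, 0.3, -2.9]
width: 0.0119
```

```bash
timeout 100 python3 st.py; timeout 60 python3 -c "
from h import *
snap('wrist','wrist7');snap('scene','scene7')
p=cv2.imread('pics/wrist7.png');cv2.imwrite('pics/w7c.png',cv2.resize(p[50:280,160:450],None,fx=2.6,fy=2.6,interpolation=cv2.INTER_CUBIC))
p=cv2.imread('pics/scene7.png');cv2.imwrite('pics/s7c.png',cv2.resize(p[180:290,230:420],None,fx=4,fy=4,interpolation=cv2.INTER_CUBIC))
L=lf(cloud(load('wrist7')))
for u,v in [(215,115),(300,113),(400,115),(290,160),(250,165),(380,165),(285,205),(350,205),(290,236)]: print(u,v,L[v,u].round(4))
"
```

```text
q [-1.507  0.     0.897  2.311  0.185  0.29   1.388] sum -0.54 p [0.4917 0.2755 0.0756] t 15.3 vmax 0.04
loader frame p [-0.0215  0.0007  0.0756] 
tool x,y,z in loader (cols)
 [[-0.855  0.025  0.518]
 [-0.     0.999 -0.05 ]
 [-0.518 -0.042 -0.854]] F [ 0.83 -0.15 -2.85] w 0.0119
215 115 [-0.0994 -0.0544  0.0418]
300 113 [-0.1072 -0.0075  0.0529]
400 115 [-0.0972  0.0436  0.0382]
290 160 [-0.0815 -0.0144  0.0569]
250 165 [-0.0673 -0.0416  0.0451]
380 165 [-0.0654  0.0372  0.0418]
285 205 [-0.034  -0.0237  0.0482]
350 205 [-0.0323  0.0209  0.0458]
290 236 [-0.0029 -0.0229  0.0527]
```

View pics/w7c.png

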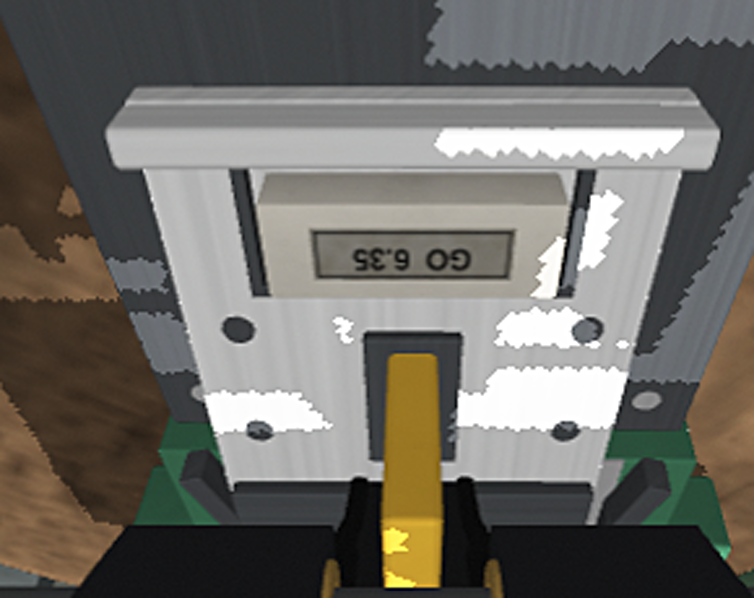

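View pics/s7c.png

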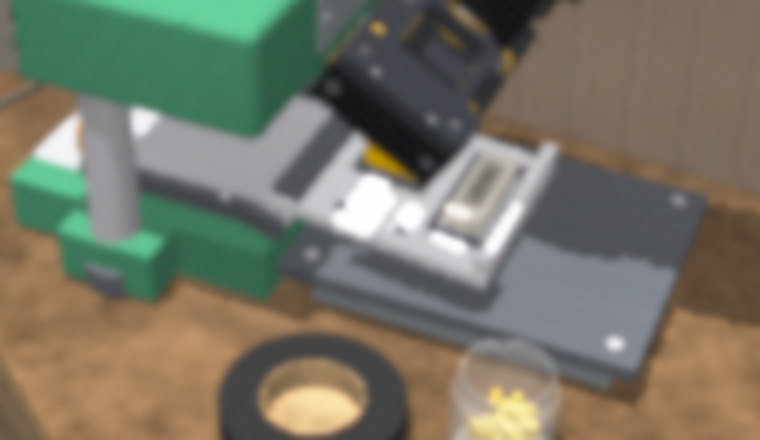

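move_arm(
  series=[
    [-0.0025,0,0.0015,0],
    [-0.005,0,0.003,0],
    [-0.0045,0.0002,0.004,0],
    [-0.004,0.0003,0.005,0],
    [-0.0035,0.0004,0.006,0],
    [-0.003,0.0004,0.007,0],
    [-0.0025,0.0004,0.0075,0],
    [-0.0025,0.0004,0.0075,0],
    [-0.0025,0.0004,0.0075,0],
    [-0.0025,0.0004,0.0075,0],
  ],
)

```text
time: 16.4
ee_pos: [0.4974, 0.2788, 0.0713]
eef_rot: [-0.279, 0.921, 0.058, 0.265]
ft_force: [2.3, -2.9, 5.9]
width: 0.0124
```

```bash
timeout 100 python3 st.py; timeout 60 python3 -c "
from h import *
snap('wrist','wrist8')
L=lf(cloud(load('wrist8')))
for u,v in [(300,113),(290,160),(250,165),(380,165),(285,205),(350,205),(290,236)]: print(u,v,L[v,u].round(4))
"
```

```text
q [-1.495  0.04   0.896  2.301  0.076  0.27   1.484] sum -0.531 p [0.4974 0.2788 0.0713] t 16.4 vmax 0.0
loader frame p [-0.0149  0.0002  0.0713] 
tool x,y,z in loader (cols)
 [[-0.854  0.027  0.519]
 [ 0.001  0.999 -0.049]
 [-0.52  -0.042 -0.853]] F [ 0.21 -3.67  5.92] w 0.0124
300 113 [-0.102  -0.0076  0.0507]
290 160 [-0.0761 -0.0146  0.0537]
250 165 [-0.0607 -0.0421  0.0406]
380 165 [-0.0655  0.0349  0.0452]
285 205 [-0.0272 -0.0243  0.0437]
350 205 [-0.0287  0.0201  0.0441]
290 236 [ 0.0033 -0.0234  0.0486]
```

move_arm(
  series=[
    [0,0,0,0],
    [0,0,0,0],
    [0,0,0,0],
    [0.004,0,-0.004,0],
    [0.009,0,-0.008,0],
    [0.013,0,-0.012,0],
    [0.017,-0.001,-0.015,0],
    [0.017,-0.001,-0.015,0],
  ],
  claw=-0.4,
)

```text
time: 17.25
ee_pos: [0.4773, 0.2656, 0.0741]
eef_rot: [-0.28, 0.921, 0.058, 0.263]
ft_force: [0.1, 0.0, -0.2]
width: 0.0259
```

```bash
timeout 100 python3 st.py; timeout 60 python3 -c "
from h import *
snap('wrist','wrist9');snap('scene','scene9')
p=cv2.imread('pics/wrist9.png');cv2.imwrite('pics/w9c.png',cv2.resize(p[50:280,160:450],None,fx=2.6,fy=2.6,interpolation=cv2.INTER_CUBIC))
p=cv2.imread('pics/scene9.png');cv2.imwrite('pics/s9c.png',cv2.resize(p[180:290,230:420],None,fx=4,fy=4,interpolation=cv2.INTER_CUBIC))
"
```

```text
q [-1.507 -0.062  0.882  2.351  0.345  0.303  1.246] sum -0.551 p [0.4773 0.2656 0.0741] t 17.25 vmax 0.05
loader frame p [-0.039   0.0007  0.0741] 
tool x,y,z in loader (cols)
 [[-0.856  0.025  0.517]
 [ 0.     0.999 -0.048]
 [-0.518 -0.041 -0.855]] F [ 0.11 -0.06 -0.24] w 0.0259
```

View pics/w9c.png

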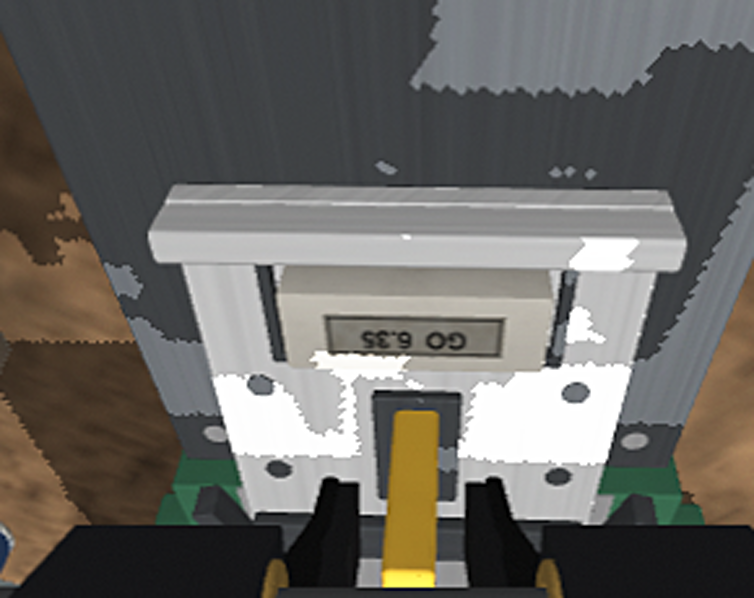

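View pics/s9c.png

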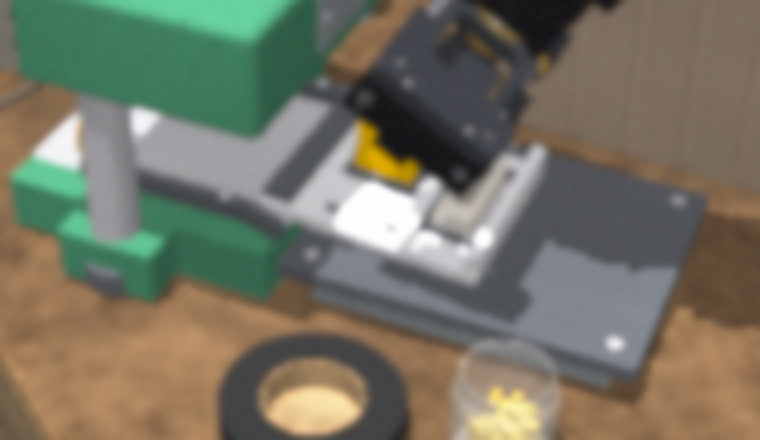

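move_arm(
  series=[
    [0,0,0,0],
    [0,0,0,0],
    [0,0,0,0],
    [0,0,0,0],
    [-0.004,0,0.002,0],
    [-0.008,0,0.004,0],
    [-0.012,0,0.006,0],
    [-0.016,0,0.008,0],
    [-0.02,0.0005,0.01,0],
    [-0.023,0.0005,0.0115,0],
    [-0.023,0.0005,0.0115,0],
  ],
  claw=-1,
  newtons=8,
)

```text
time: 18.45
ee_pos: [0.4989, 0.2801, 0.076]
eef_rot: [-0.28, 0.921, 0.057, 0.263]
ft_force: [-0.6, 0.9, -2.7]
width: 0.0126
```

```bash
timeout 100 python3 st.py; timeout 60 python3 -c "
from h import *
snap('wrist','wrist10')
p=cv2.imread('pics/wrist10.png');cv2.imwrite('pics/w10c.png',cv2.resize(p[50:280,160:450],None,fx=2.6,fy=2.6,interpolation=cv2.INTER_CUBIC))
"
```

```text
q [-1.534  0.033  0.935  2.291  0.087  0.288  1.478] sum -0.529 p [0.4989 0.2801 0.076 ] t 18.45 vmax 0.04
loader frame p [-0.013   0.0004  0.076 ] 
tool x,y,z in loader (cols)
 [[-0.856  0.026  0.516]
 [-0.     0.999 -0.05 ]
 [-0.517 -0.043 -0.855]] F [ 0.03  1.02 -2.65] w 0.0126
```

View pics/w10c.png

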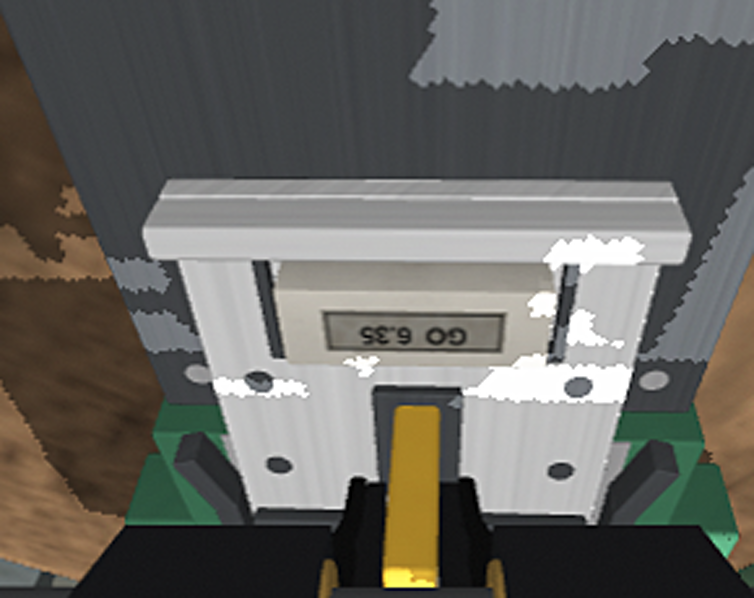

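move_arm(
  series=[
    [0,0,0,0],
    [0,0,0,0],
    [0,0,0,0],
    [0.006,0,-0.004,0],
    [0.012,0,-0.008,0],
    [0.019,0,-0.012,0],
    [0.026,-0.001,-0.016,0],
    [0.026,-0.001,-0.016,0],
  ],
  claw=-0.4,
)

```text
time: 19.3
ee_pos: [0.4736, 0.2623, 0.0766]
eef_rot: [-0.28, 0.921, 0.058, 0.264]
ft_force: [-0.4, -0.6, 0.7]
width: 0.026
```

move_arm(
  series=[
    [0,0,0,0],
    [0,0,0,0],
    [0,0,0,0],
    [0,0,0,0],
    [0,0,0,0],
  ],
  claw=-1,
)

```text
time: 19.8
ee_pos: [0.4742, 0.2627, 0.0766]
eef_rot: [-0.28, 0.921, 0.057, 0.264]
ft_force: [-0.9, 0.2, 0.5]
width: 0.0014
```

```bash
timeout 100 python3 st.py; timeout 60 python3 -c "
from h import *
snap('wrist','wrist11')
p=cv2.imread('pics/wrist11.png');cv2.imwrite('pics/w11c.png',cv2.resize(p[50:280,160:450],None,fx=2.6,fy=2.6,interpolation=cv2.INTER_CUBIC))
"
```

```text
q [-1.519 -0.091  0.888  2.359  0.408  0.318  1.193] sum -0.555 p [0.4742 0.2627 0.0766] t 19.8 vmax 0.0
loader frame p [-0.0431  0.0002  0.0766] 
tool x,y,z in loader (cols)
 [[-0.855  0.026  0.517]
 [ 0.     0.999 -0.049]
 [-0.518 -0.042 -0.854]] F [-0.59  0.65  0.47] w 0.0014
```

View pics/w11c.png

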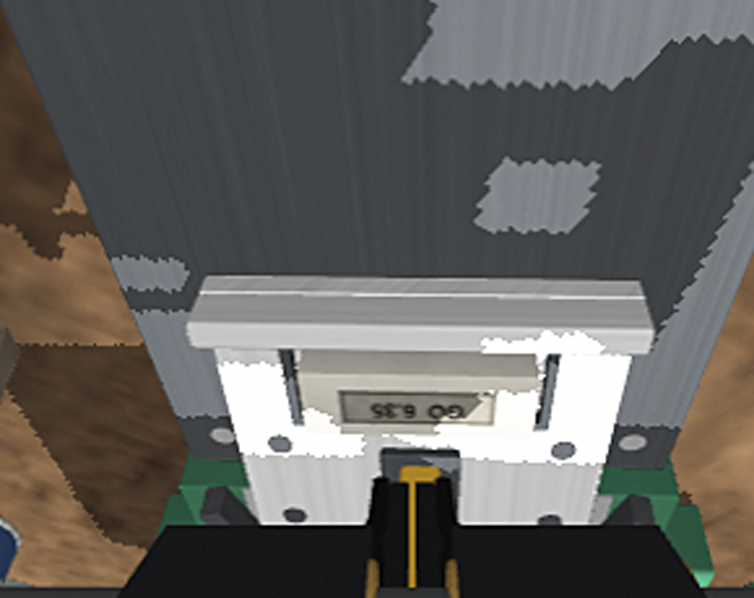

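move_arm(
  series=[
    [0.002,0,0.0045,0],
    [0.004,0,0.007,0],
    [0.0005,0,0.009,0],
    [-0.003,0,0.011,0],
    [-0.0065,0,0.013,0],
    [-0.01,0.0005,0.0155,0],
    [-0.0135,0.0005,0.0175,0],
    [-0.017,0.001,0.0195,0],
    [-0.0195,0.001,0.021,0],
    [-0.0215,0.001,0.0225,0],
    [-0.0215,0.001,0.0225,0],
  ],
)

```text
time: 20.95
ee_pos: [0.4985, 0.2792, 0.0677]
eef_rot: [-0.28, 0.921, 0.057, 0.263]
ft_force: [-1.9, -1.2, 0.5]
width: 0.0006
```

```bash
timeout 100 python3 st.py; timeout 60 python3 -c "
from h import *
snap('wrist','wrist12')
p=cv2.imread('pics/wrist12.png');cv2.imwrite('pics/w12c.png',cv2.resize(p[50:280,160:450],None,fx=2.6,fy=2.6,interpolation=cv2.INTER_CUBIC))
"
```

```text
q [-1.547  0.062  0.956  2.299  0.     0.264  1.555] sum -0.517 p [0.4985 0.2792 0.0677] t 20.95 vmax 0.04
loader frame p [-0.0137 -0.0001  0.0677] 
tool x,y,z in loader (cols)
 [[-0.856  0.026  0.516]
 [-0.     0.999 -0.05 ]
 [-0.517 -0.043 -0.855]] F [-2.28  0.08  0.5 ] w 0.0006
```

View pics/w12c.png

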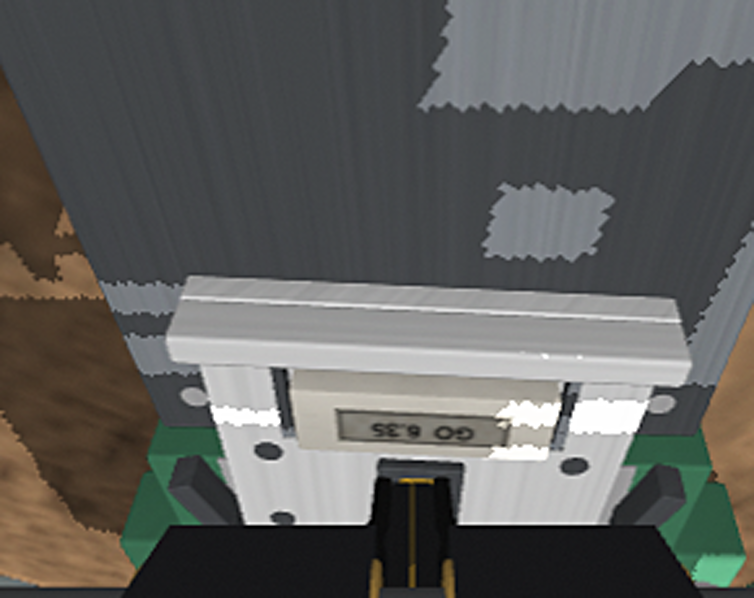

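```bash
timeout 60 python3 -c "
from sh import *
yaw('wrist12',(232,156.5),(419.6,164.6),.052)
L=lf(cloud(load('wrist12')))
for u,v in [(240,158),(300,161),(400,166),(240,170),(320,178),(400,182),(250,210),(380,215)]: print(L[v,u].round(4))
"
```

```text
wrist12 [-0.0784 -0.0449  0.052 ] [-0.0739  0.0526  0.052 ] mid [-0.0761  0.0038  0.052 ] len 0.0976 yaw deg -2.6
[-0.0674 -0.0461  0.0401]
[-0.0652 -0.0113  0.0398]
[-0.0628  0.0464  0.0406]
[-0.0679 -0.0434  0.0509]
[-0.066   0.0009  0.0546]
[-0.0638  0.0441  0.0547]
[-0.0265 -0.0478  0.0455]
[-0.0242  0.0399  0.0461]
```

move_arm(
  series=[
    [0.004,0,-0.006,0],
    [0.012,0,-0.011,0],
    [0.021,0,-0.017,0],
    [0.03,0,-0.022,0],
    [0.039,-0.001,-0.028,0],
    [0.048,-0.001,-0.033,0],
    [0.055,-0.002,-0.038,0],
    [0.06,-0.002,-0.041,0],
    [0.06,-0.002,-0.041,0],
  ],
  claw=0.4,
)

```text
time: 21.9
ee_pos: [0.4467, 0.2421, 0.0768]
eef_rot: [-0.28, 0.92, 0.057, 0.267]
ft_force: [-0.2, 0.1, 1.3]
width: 0.0589
```

```bash
timeout 100 python3 st.py; timeout 60 python3 -c "
from h import *
snap('wrist','wrist13');snap('scene','scene13')
p=cv2.imread('pics/wrist13.png');cv2.imwrite('pics/w13c.png',cv2.resize(p[50:280,160:450],None,fx=2.6,fy=2.6,interpolation=cv2.INTER_CUBIC))
p=cv2.imread('pics/scene13.png');cv2.imwrite('pics/s13c.png',cv2.resize(p[180:290,230:420],None,fx=4,fy=4,interpolation=cv2.INTER_CUBIC))
"
```

```text
q [-0.889 -0.117  0.25   2.415  0.321  0.304  1.249] sum -0.539 p [0.4467 0.2421 0.0768] t 21.9 vmax 1.55
loader frame p [-0.0775 -0.0012  0.0768] 
tool x,y,z in loader (cols)
 [[-0.852  0.025  0.523]
 [-0.001  0.999 -0.051]
 [-0.524 -0.044 -0.851]] F [-0.06  0.21  1.32] w 0.0589
```

View pics/w13c.png

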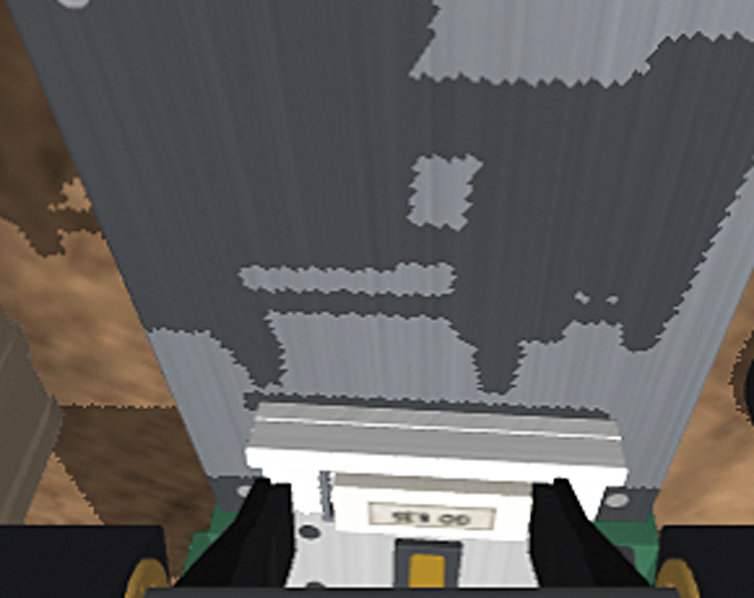

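View pics/s13c.png

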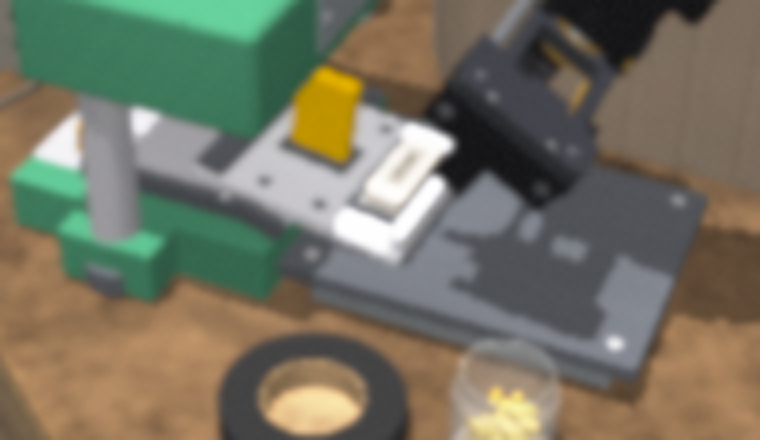

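move_arm(
  series=[
    [0.004,0,-0.002,0],
    [0.01,0,-0.006,0],
    [0.017,0,-0.01,0],
    [0.021,0,-0.013,0],
    [0.021,0,-0.013,0],
  ],
)

```text
time: 22.5
ee_pos: [0.4329, 0.2324, 0.0812]
eef_rot: [-0.28, 0.92, 0.059, 0.269]
ft_force: [-0.4, -0.5, -0.8]
width: 0.061
```

```bash
timeout 100 python3 st.py
```

```text
q [-0.118 -0.135 -0.483  2.416 -0.029  0.29   1.572] sum -0.571 p [0.4329 0.2324 0.0812] t 22.5 vmax 1.55
loader frame p [-0.0944 -0.0014  0.0812] 
tool x,y,z in loader (cols)
 [[-0.849  0.025  0.527]
 [-0.001  0.999 -0.048]
 [-0.528 -0.041 -0.848]] F [-0.56 -0.19 -0.79] w 0.061
```

move_arm(
  series=[
    [0.002,0,0.004,0],
    [0.005,0,0.012,0],
    [0.007,0.001,0.021,0],
    [0.008,0.0015,0.029,0],
    [0.009,0.002,0.036,0],
    [0.009,0.002,0.037,0],
    [0.009,0.002,0.037,0],
  ],
)

```text
time: 23.2
ee_pos: [0.4424, 0.2392, 0.0446]
eef_rot: [-0.28, 0.92, 0.059, 0.268]
ft_force: [0.5, -0.3, 0.7]
width: 0.0608
```

```bash
timeout 100 python3 st.py; timeout 60 python3 -c "
from h import *
snap('wrist','wrist14');snap('scene','scene14')
p=cv2.imread('pics/wrist14.png');cv2.imwrite('pics/w14c.png',cv2.resize(p[50:280,160:450],None,fx=2.6,fy=2.6,interpolation=cv2.INTER_CUBIC))
"
```

```text
q [ 8.300e-02 -1.000e-03 -6.970e-01  2.407e+00  2.880e-01  1.880e-01
  1.280e+00] sum -0.547 p [0.4424 0.2392 0.0446] t 23.2 vmax 0.03
loader frame p [-0.0827 -0.0012  0.0446] 
tool x,y,z in loader (cols)
 [[-0.85   0.024  0.526]
 [-0.001  0.999 -0.048]
 [-0.527 -0.042 -0.849]] F [ 0.23 -0.57  0.74] w 0.0608
```

View pics/w14c.png

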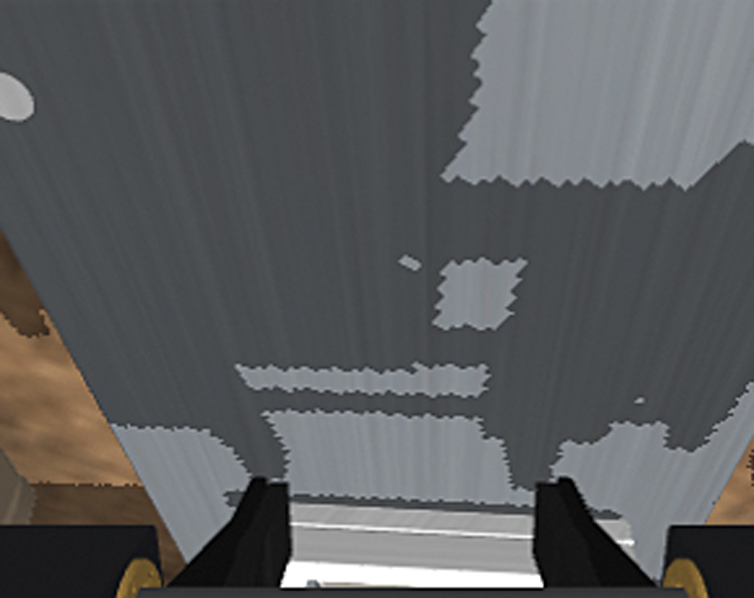

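View pics/scene14.png

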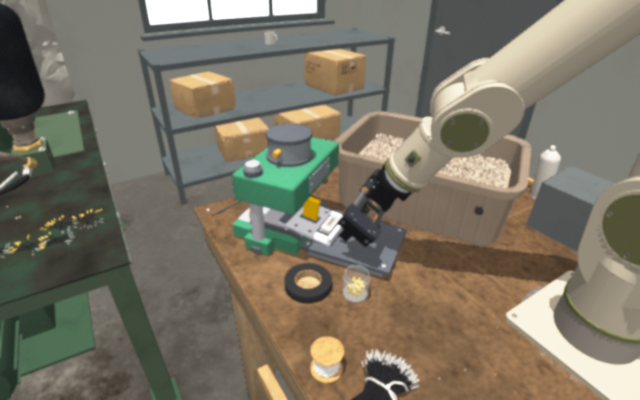

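move_arm(
  series=[
    [0.002,0,0.0035,0],
    [0,0,0.005,0],
    [-0.003,0,0.007,0],
    [-0.006,0,0.009,0],
    [-0.009,0,0.0105,0],
    [-0.012,0,0.0125,0],
    [-0.015,0,0.014,0],
    [-0.018,0.0005,0.016,0],
    [-0.021,0.0005,0.018,0],
    [-0.0245,0.001,0.02,0],
    [-0.028,0.001,0.022,0],
    [-0.032,0.001,0.0245,0],
    [-0.032,0.001,0.0245,0],
  ],
)

```text
time: 24.6
ee_pos: [0.4763, 0.2624, 0.0411]
eef_rot: [-0.28, 0.92, 0.06, 0.269]
ft_force: [0.5, 0.4, 0.3]
width: 0.0609
```

```bash
timeout 100 python3 st.py; timeout 60 python3 -c "
from h import *
snap('wrist','wrist15');snap('scene','scene15')
p=cv2.imread('pics/wrist15.png');cv2.imwrite('pics/w15c.png',cv2.resize(p[50:280,160:450],None,fx=2.6,fy=2.6,interpolation=cv2.INTER_CUBIC))
p=cv2.imread('pics/scene15.png');cv2.imwrite('pics/s15c.png',cv2.resize(p[180:290,230:420],None,fx=4,fy=4,interpolation=cv2.INTER_CUBIC))
"
```

```text
q [ 0.017  0.11  -0.649  2.32   0.595  0.211  1.   ] sum -0.501 p [0.4763 0.2624 0.0411] t 24.6 vmax 0.02
loader frame p [-0.0416 -0.0013  0.0411] 
tool x,y,z in loader (cols)
 [[-0.849  0.025  0.528]
 [-0.001  0.999 -0.048]
 [-0.528 -0.041 -0.848]] F [0.68 0.02 0.29] w 0.0609
```

View pics/w15c.png

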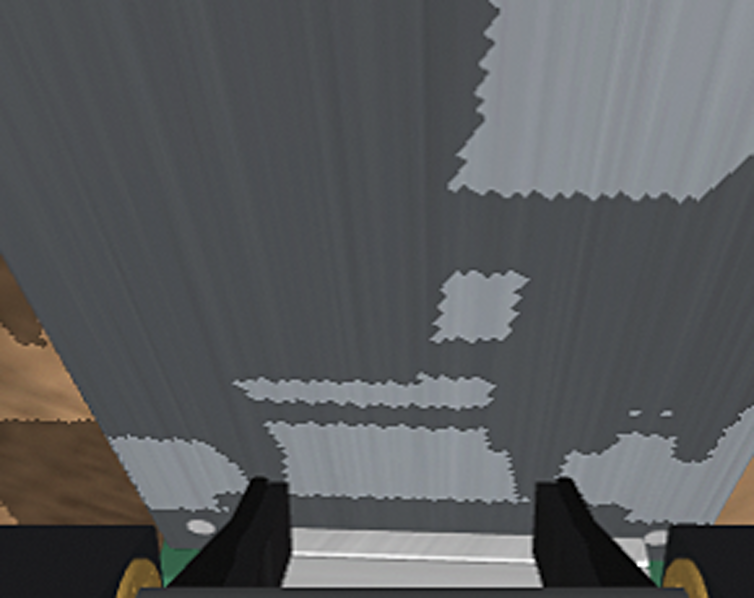

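View pics/s15c.png

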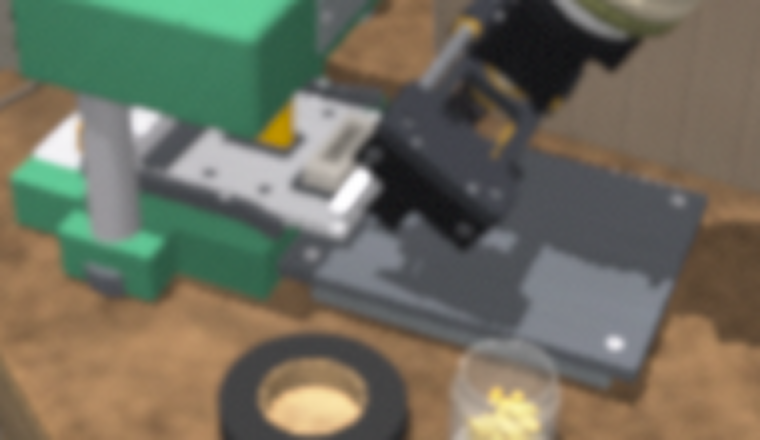

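move_arm(
  series=[
    [-0.003,0,0.002,0],
    [-0.006,0,0.004,0],
    [-0.009,0,0.0055,0],
    [-0.012,0,0.0075,0],
    [-0.015,0.0005,0.0095,0],
    [-0.017,0.0005,0.0105,0],
    [-0.019,0.0005,0.012,0],
    [-0.0205,0.0006,0.0127,0],
    [-0.0205,0.0006,0.0127,0],
  ],
)

```text
time: 25.6
ee_pos: [0.4956, 0.2754, 0.0407]
eef_rot: [-0.28, 0.92, 0.059, 0.269]
ft_force: [-1.1, -2.4, 1.6]
width: 0.0612
```

```bash
timeout 100 python3 st.py; timeout 60 python3 -c "
from h import *
snap('wrist','wrist16');snap('scene','scene16')
p=cv2.imread('pics/wrist16.png');cv2.imwrite('pics/w16c.png',cv2.resize(p[50:280,160:450],None,fx=2.6,fy=2.6,interpolation=cv2.INTER_CUBIC))
p=cv2.imread('pics/scene16.png');cv2.imwrite('pics/s16c.png',cv2.resize(p[180:290,230:420],None,fx=4,fy=4,interpolation=cv2.INTER_CUBIC))
"
```

```text
q [-0.026  0.161 -0.614  2.268  0.668  0.232  0.939] sum -0.481 p [0.4956 0.2754 0.0407] t 25.6 vmax 0.01
loader frame p [-0.0183 -0.0016  0.0407] 
tool x,y,z in loader (cols)
 [[-0.85   0.025  0.527]
 [-0.     0.999 -0.048]
 [-0.527 -0.041 -0.849]] F [-2.24 -1.34  1.65] w 0.0612
```

View pics/w16c.png

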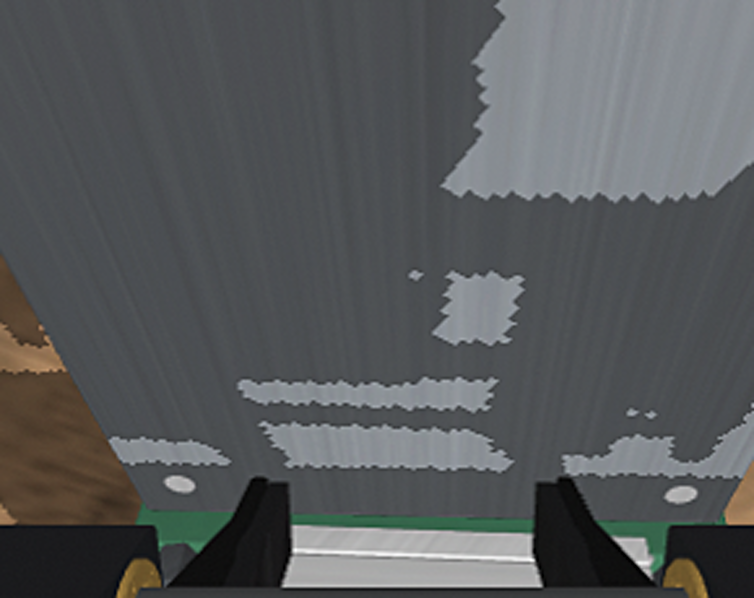

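View pics/s16c.png

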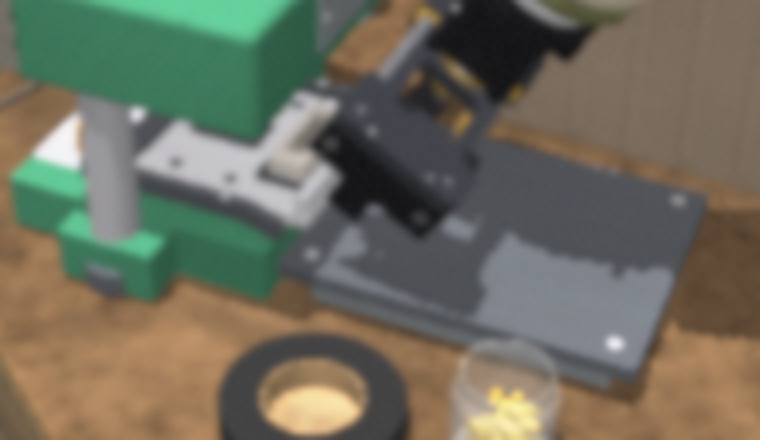

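move_arm(
  series=[
    [-0.001,0,0.0005,0],
    [-0.002,0,0.001,0],
    [-0.0025,0,0.0016,0],
    [-0.0034,0,0.0021,0],
    [-0.0034,0,0.0021,0],
    [-0.0034,0,0.0021,0],
  ],
)

```text
time: 26.3
ee_pos: [0.4987, 0.2772, 0.0405]
eef_rot: [-0.28, 0.92, 0.059, 0.268]
ft_force: [-4.7, -3.2, 3.1]
width: 0.0606
```

```bash
timeout 100 python3 st.py
```

```text
q [-0.032  0.168 -0.609  2.26   0.677  0.236  0.932] sum -0.478 p [0.4987 0.2772 0.0405] t 26.3 vmax 0.0
loader frame p [-0.0148 -0.0018  0.0405] 
tool x,y,z in loader (cols)
 [[-0.85   0.025  0.526]
 [-0.     0.999 -0.049]
 [-0.527 -0.042 -0.849]] F [-5.66  0.05  3.15] w 0.0606
```

move_arm(
  series=[
    [-0.001,0,0.0005,0],
    [-0.002,0,0.001,0],
    [-0.0026,0,0.0016,0],
    [-0.0026,0,0.0016,0],
    [-0.0026,0,0.0016,0],
  ],
)

```text
time: 26.8
ee_pos: [0.4995, 0.2774, 0.0391]
eef_rot: [-0.28, 0.92, 0.058, 0.267]
ft_force: [-17.9, -10.9, 12.9]
width: 0.0609
```

```bash
timeout 100 python3 st.py
```

```text
q [-0.037  0.174 -0.606  2.255  0.683  0.24   0.928] sum -0.472 p [0.4995 0.2774 0.0391] t 26.8 vmax 0.0
loader frame p [-0.0139 -0.0021  0.0391] 
tool x,y,z in loader (cols)
 [[-0.852  0.026  0.523]
 [-0.     0.999 -0.05 ]
 [-0.523 -0.043 -0.851]] F [-20.88   1.18  12.94] w 0.0609
```

move_arm(
  series=[
    [0.002,0,-0.001,0],
    [0.004,0,-0.0025,0],
    [0.008,0,-0.006,0],
    [0.014,-0.001,-0.012,0],
    [0.022,-0.001,-0.022,0],
    [0.03,-0.001,-0.034,0],
    [0.035,-0.001,-0.05,0],
    [0.035,-0.001,-0.06,0],
    [0.035,-0.001,-0.06,0],
  ],
)

```text
time: 27.7
ee_pos: [0.4505, 0.2457, 0.0747]
eef_rot: [-0.279, 0.92, 0.059, 0.27]
ft_force: [-0.2, -0.4, 0.0]
width: 0.0606
```

```bash
timeout 100 python3 st.py; timeout 60 python3 -c "
from h import *
snap('wrist','wrist17');snap('scene','scene17');snap('top','top17')
p=cv2.imread('pics/wrist17.png');cv2.imwrite('pics/w17c.png',cv2.resize(p[50:280,160:450],None,fx=2.6,fy=2.6,interpolation=cv2.INTER_CUBIC))
p=cv2.imread('pics/scene17.png');cv2.imwrite('pics/s17c.png',cv2.resize(p[180:310,230:420],None,fx=4,fy=4,interpolation=cv2.INTER_CUBIC))
"
```

```text
q [ 0.173 -0.058 -0.775  2.363  0.056  0.263  1.499] sum -0.573 p [0.4505 0.2457 0.0747] t 27.7 vmax 0.16
loader frame p [-0.0723 -0.0004  0.0747] 
tool x,y,z in loader (cols)
 [[-0.848  0.026  0.529]
 [-0.001  0.999 -0.05 ]
 [-0.529 -0.043 -0.847]] F [-0.39 -0.21  0.03] w 0.0606
```

View pics/w17c.png

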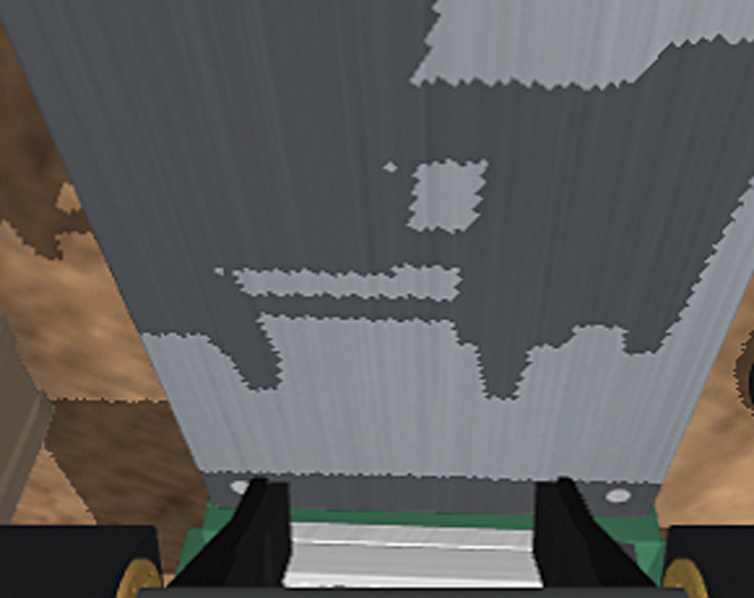

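View pics/s17c.png

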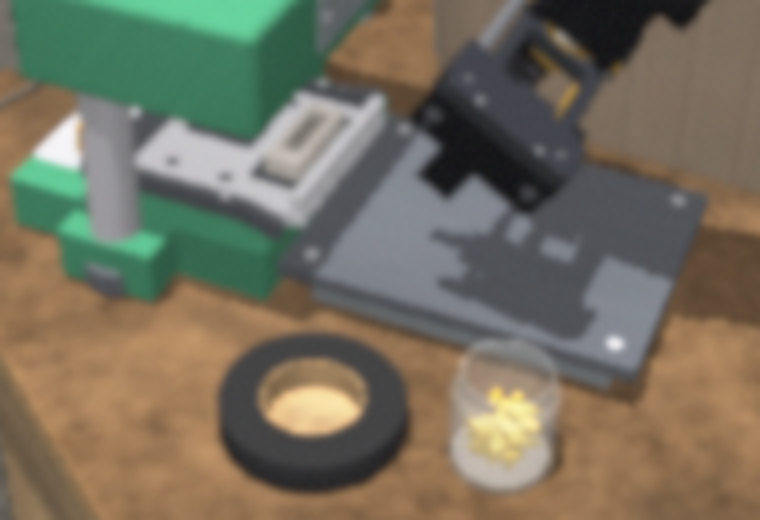

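```bash
timeout 60 python3 -c "
from sh import *
L=lf(cloud(load('wrist17')))
for u in (275,300,330,360):
  print(u,[L[v,u].round(4).tolist() for v in (248,252,256,259,263,268,272)])
S=lf(cloud(load('scene17')))
q=S.reshape(-1,3);m=(q[:,0]>-.01)&(q[:,0]<.1)&(abs(q[:,1])<.06)&(q[:,2]>.03)&(q[:,2]<.075);q=q[m]
for a in np.arange(-.01,.1,.01):
  w=q[(q[:,0]>=a)&(q[:,0]<a+.01)]
  if len(w)>4: print(a.round(2),len(w),np.percentile(w[:,2],[5,50,95]).round(4))
"
```

```text
275 [[-0.2301, 0.0068, 0.1672], [-0.0079, -0.044, 0.0401], [-0.0078, -0.0434, 0.0442], [-0.0079, -0.043, 0.0473], [-0.0085, -0.0423, 0.0515], [-0.0086, -0.0416, 0.0564], [-0.0057, -0.0416, 0.0588]]
300 [[0.0037, -0.0228, 0.0284], [-0.0072, -0.0211, 0.039], [-0.0072, -0.0207, 0.0432], [-0.0065, -0.0206, 0.0458], [-0.0077, -0.0201, 0.0504], [-0.0081, -0.0196, 0.0555], [-0.0046, -0.0197, 0.0576]]
330 [[0.0025, 0.0063, 0.0283], [0.0035, 0.0064, 0.0321], [-0.0067, 0.0065, 0.0421], [-0.007, 0.0065, 0.0453], [-0.0067, 0.0066, 0.0491], [-0.008, 0.0067, 0.0547], [-0.0061, 0.0067, 0.0575]]
360 [[0.0036, 0.0353, 0.0268], [0.0036, 0.0351, 0.0313], [-0.006, 0.0337, 0.0409], [-0.006, 0.0335, 0.044], [-0.0065, 0.0332, 0.0483], [-0.006, 0.033, 0.0529], [-0.007, 0.0327, 0.0572]]
-0.01 333 [0.0307 0.0465 0.0612]
0.0 96 [0.0328 0.0572 0.0618]
0.01 157 [0.046  0.0553 0.0627]
0.02 135 [0.0468 0.0604 0.0629]
0.03 66 [0.0464 0.0496 0.0615]
0.04 121 [0.0462 0.0478 0.0499]
0.05 60 [0.0466 0.0479 0.0509]
0.06 57 [0.0466 0.0479 0.0519]
0.07 54 [0.0465 0.0478 0.0517]
0.08 55 [0.0466 0.0482 0.0513]
0.09 53 [0.0464 0.0478 0.0491]
```

move_arm(
  series=[
    [0.001,0,0.012,-0.015],
    [0.001,0,0.025,-0.03],
    [-0.005,0.001,0.034,-0.045],
    [-0.012,0.002,0.044,-0.045],
    [-0.02,0.0025,0.051,-0.045],
    [-0.0245,0.003,0.0555,-0.045],
    [-0.026,0.003,0.0565,-0.045],
    [-0.0275,0.003,0.0575,-0.045],
    [-0.029,0.003,0.0585,-0.045],
    [-0.0295,0.003,0.0588,-0.045],
    [-0.0295,0.003,0.0588,-0.045],
  ],
)

```text
time: 28.95
ee_pos: [0.4959, 0.2776, 0.0388]
eef_rot: [-0.3, 0.913, 0.053, 0.27]
ft_force: [-0.2, 0.3, -0.1]
width: 0.061
```

```bash
timeout 100 python3 st.py
```

```text
q [ 0.033  0.178 -0.682  2.263  0.746  0.242  0.913] sum -0.458 p [0.4959 0.2776 0.0388] t 28.95 vmax 0.0
loader frame p [-0.0168  0.0001  0.0388] 
tool x,y,z in loader (cols)
 [[-0.85  -0.013  0.527]
 [-0.045  0.998 -0.049]
 [-0.525 -0.065 -0.849]] F [-0.01  0.33 -0.12] w 0.061
```

move_arm(
  series=[
    [-0.001,0,0,0],
    [-0.002,0,0.0005,0],
    [-0.003,0,0.001,0],
    [-0.004,0,0.0015,0],
    [-0.0045,0,0.0018,0],
    [-0.0045,0,0.0018,0],
  ],
)

```text
time: 29.55
ee_pos: [0.4991, 0.2787, 0.0383]
eef_rot: [-0.3, 0.914, 0.052, 0.268]
ft_force: [-6.1, -7.7, 1.8]
width: 0.061
```

```bash
timeout 100 python3 st.py
```

```text
q [ 0.029  0.187 -0.678  2.253  0.75   0.25   0.911] sum -0.451 p [0.4991 0.2787 0.0383] t 29.55 vmax 0.0
loader frame p [-0.0136 -0.0008  0.0383] 
tool x,y,z in loader (cols)
 [[-0.852 -0.011  0.523]
 [-0.044  0.998 -0.051]
 [-0.522 -0.066 -0.851]] F [-9.38 -2.84  1.8 ] w 0.061
```

Pushing again gives 9 N against the stops. Now I'll back off and check.

move_arm(
  series=[
    [0.002,0,-0.001,0],
    [0.004,0,-0.0025,0],
    [0.008,0,-0.006,0],
    [0.014,-0.001,-0.012,0],
    [0.022,-0.001,-0.022,0],
    [0.03,-0.001,-0.034,0],
    [0.035,-0.001,-0.05,0],
    [0.02,-0.001,-0.09,0],
    [0,-0.001,-0.12,0],
    [0,-0.001,-0.12,0],
  ],
)

```text
time: 30.55
ee_pos: [0.4453, 0.2494, 0.1442]
eef_rot: [-0.3, 0.913, 0.054, 0.271]
ft_force: [0.6, -0.2, 0.0]
width: 0.0609
```

```bash
timeout 100 python3 st.py; timeout 60 python3 -c "
from h import *
snap('wrist','wrist18');snap('scene','scene18');snap('top','top18')
p=cv2.imread('pics/wrist18.png');cv2.imwrite('pics/w18c.png',cv2.resize(p[50:280,160:450],None,fx=2.6,fy=2.6,interpolation=cv2.INTER_CUBIC))
L=lf(cloud(load('wrist18')));q=L.reshape(-1,3)
q=q[(q[:,2]>.042)&(q[:,2]<.056)&(q[:,0]>-.02)&(q[:,0]<.0)&(abs(q[:,1])<.056)]
print(len(q),q.mean(0).round(4),q.min(0),q.max(0))
if len(q)>10: print(np.polyfit(q[:,1],q[:,0],1))
"
```

```text
q [ 0.25  -0.245 -0.797  2.301 -0.309  0.466  1.863] sum -0.619 p [0.4453 0.2494 0.1442] t 30.55 vmax 0.65
loader frame p [-0.0745  0.0056  0.1442] 
tool x,y,z in loader (cols)
 [[-0.848 -0.013  0.529]
 [-0.046  0.998 -0.048]
 [-0.528 -0.065 -0.847]] F [ 0.37 -0.49  0.04] w 0.0609
1047 [-0.0059  0.0021  0.049 ] [-0.00846105 -0.05305447  0.04204707] [-0.0040665   0.05596452  0.05597875]
[-8.88707470e-05 -5.89425276e-03]
```

View pics/w18c.png

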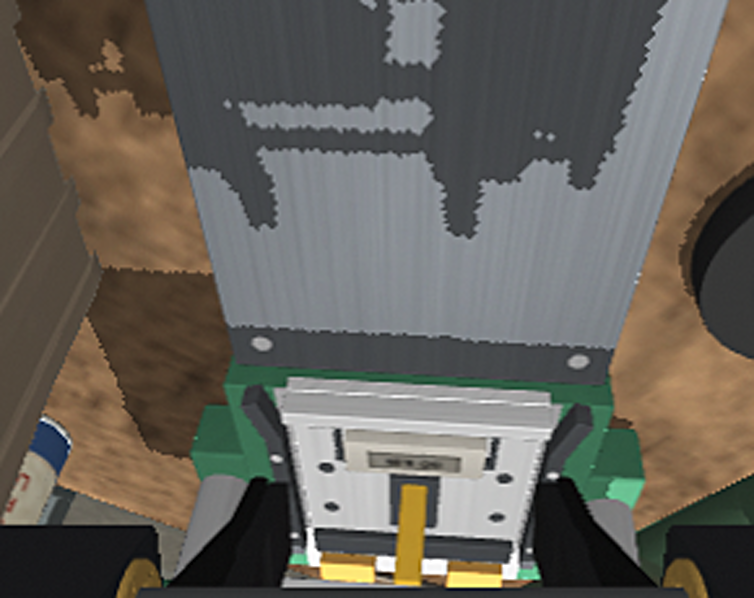

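View pics/top18.png

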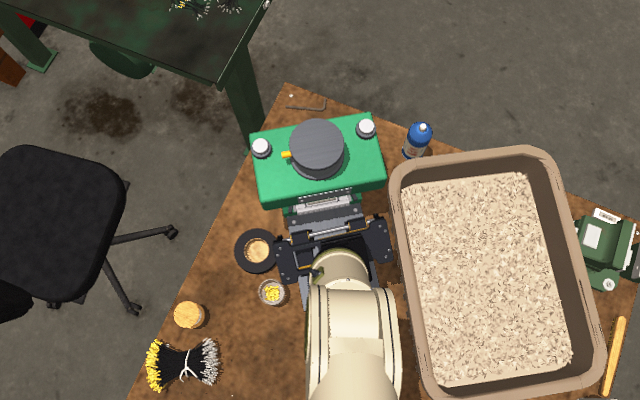

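move_arm(
  series=[
    [0,0,0,0],
    [0,0,0,0],
    [0,0,0,0],
    [0,0,0,0],
  ],
)

```text
time: 31.1
ee_pos: [0.4447, 0.2486, 0.1407]
eef_rot: [-0.3, 0.914, 0.053, 0.269]
ft_force: [-0.4, -0.4, -0.5]
width: 0.0613
```

```bash
timeout 100 python3 st.py; timeout 60 python3 -c "
from h import *
L=lf(cloud(load('wrist18')));q=L.reshape(-1,3)
q=q[(q[:,2]>.042)&(q[:,2]<.05)&(q[:,0]>.005)&(q[:,0]<.11)&(abs(q[:,1])<.05)]
A=np.c_[q[:,:2],np.ones(len(q))];c,_,_,_=np.linalg.lstsq(A,q[:,2],rcond=None);print(len(q),c, 'z at tail,nose',c@[-.005,0,1],c@[.125,0,1])
b=L.reshape(-1,3);b=b[(b[:,0]>.01)&(b[:,0]<.03)&(abs(b[:,1])<.03)&(b[:,2]>.052)&(b[:,2]<.075)];print('block top',len(b),b.mean(0),b[:,2].max())
"
timeout 60 python3 -c "
from bench import r
print(r.close_job())"
```

```text
q [ 0.248 -0.237 -0.797  2.303 -0.299  0.463  1.854] sum -0.613 p [0.4447 0.2486 0.1407] t 31.1 vmax 0.0
loader frame p [-0.0754  0.0052  0.1407] 
tool x,y,z in loader (cols)
 [[-0.851 -0.013  0.525]
 [-0.045  0.998 -0.048]
 [-0.524 -0.064 -0.849]] F [-0.56 -0.1  -0.48] w 0.0613
2090 [0.00553401 0.00069125 0.04583348] z at tail,nose 0.04580581019565519 0.04652523188598349
block top 551 [0.01929987 0.0011123  0.0596619 ] 0.061154478239831625
the job is handed in; nothing more can be done
None
```

The shuttle is in the press, against both back stops with the gauge block in its pocket, and I handed the job in at 31 s of the 61 s allowed. No verdict was reported.

**How it went:**
- **Tilting the tool:** with the tool upright, the gripper body would have hit the press head before the shuttle reached the stops. I tilted the tool about 31° towards the press by repeatedly commanding it slightly out of reach.
- **Over the step:** I gripped the yellow fin and squared the shuttle up. I raised only its nose and set it down about 14 mm past the platen edge, with its back edge still on the loading table.
- **Into the press:** I drew it forward by the fin, then pushed the back of the fin, then pushed the back wall with two fingers until the force rose to 21 N against the stops. After that push the shuttle was about 1.4° off square, so I backed off and pushed again at 9 N to straighten it.

**Last checks:**
- **Position:** the back edge is about 9.5 mm in front of the platen edge, which puts the nose about 120.5 mm in, against stops at 121 mm. The wrist picture shows it up to both brass stops.
- **Alignment:** in line with the press to under 0.01 rad.
- **Level:** tilt is about 0.006 rad. The upper face of the base is at about 46 mm, as expected for a platen measured at 38 mm.
- **Gauge block:** its top is at about 60 mm, and it is in its pocket.
- **Jar, can and tape roll:** they look unmoved in the top view.
- **Robot:** it stands clear with no contact force.

**Disagreements:** depth and ray measurements disagreed by 1–2 mm in places, which is within the calibration. I worked out the bridging from depth readings with the grip still on, and saw it in pictures after letting go, but did not time it separately.

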